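Free the spoon box's lid from its sprung hinge pin with a fork and lay it out to dry

ROBOT

A 7-joint arm with a two-finger parallel gripper is mounted at the origin on the work surface. World frame = base frame: x ahead of the robot, y to its left, z up, the work surface at z = 0. Lengths are in m, angles in rad, forces in N, time in s.
With the tool pointing down it reaches from about 0.35 to 0.9 m from the base axis. Payload 7.2 kg.
Tool frame: the origin (TCP) lies midway between the tips of the shut fingers; the grasp point (between the pads) lies 19 mm behind it; z points along the fingers, y is the line along which they close (so a half turn about z gives the same grasp; the last joint's range is limited). The gripper opens to 88 mm and grips with 3 to 60 N. Pads are 20 mm wide; open, the fingers measure 115 mm over their backs; the gripper's body (75 mm by 178 mm) begins 61 mm behind the grasp point.
Start: joints at [1.179, 0.411, -0.013, 1.596, 0.006, 1.134, -0.082], TCP at [0.199, -0.593, 0.223] pointing down, gripper open.
Joint ranges: [-2.95, 2.95], [-0.29, 1.99], [-1.47, 1.44], [0.14, 2.54], [-1.03, 4.17], [0.13, 1.85], [-2.86, 2.86]. Speed limits (rad/s): [2.39, 2.39, 3.01, 3.01, 3.14, 3.14, 3.14].

INTERFACE

Orientations are given as a unit quaternion [w, x, y, z].
In Python, from bench import arm, eyes, ticket gives the robot as it stands. The module is installed in compiled form; this text tells all that it offers.
- The arm moves only by the tool jog_arm, never from a script. Its argument "increments" is a list of rows, each an object with "xyz": the shift along the tool's x, y, z in mm, a list of three; "rot": the turn, a rotation vector about the tool's x, y, z in degrees, a list of three. A call has 1 to 12 rows; each row shifts and turns the commanded pose from where the row before left it, along the tool's axes as they then stand; what a row does not reach is not made up. A row lasts 1/10 s, in which the tool goes at most 50 mm and 8.59 degrees, less where a joint would pass 70% of its speed; a pose out of reach is approached as far as the arm can. A call is refused whole if a number of a shift passes 50 or a number of a turn 8.59, either way. A call with a gripper value outside its range is refused whole. "jaw" is the opening, from 0 (shut) to 1 (fully open), set as the call begins (left out, the last holds). The fingers move at their own pace and stop on an object; "squeeze" is the grip in N (left out, the last holds). Time passes only in rows, so rows that do not move let the fingers close. It gives the time, the measured TCP pose, the force, the opening and the grip force at its end, in the units of the state.
- arm.state(): the state, without advancing time (a new reading comes with each control period).
- eyes.get_image(name): name is "scene" or "top" or "wrist"; returns a dict with "color" (384x512x3 uint8, red, green, blue), "depth" (384x512 float32, m along the optical axis (not along the pixel's ray), 0 where there is no reading), "vertical_fov" (degrees; the focal length in pixels is half the picture's height over the tangent of half this angle, whatever the lens; pixels are square), "cx", "cy" (the principal point, pixels), "T" (4x4, takes a point from camera to world coordinates); the wrist camera has in their place "T_tool_cam" (4x4, takes a point from camera to tool coordinates, whose origin is the TCP and whose axes are the flange's). Camera axes: x right, y down, z forward; pixel columns grow to the right and rows downward; lengths in m; the calibration is good to about 2 mm. The wrist camera is an equidistant fisheye: a pixel r from the principal point sees the ray r / f radians off the axis. A picture is of the moment at which its call begins: read the wrist's pose just before it.
- ticket.sign_off(): hands the job in; it is judged then, once.
Trained networks look in a picture, given as the dict that the camera call returned (one of the last four; its "shot" number tells which), for a name from the list of things; names that differ only in an ending like _2 or _b are one class to them, and where a whole thing is asked for, a point or a joint stands for the part that bears it (a point fixed in the world has none). Each returns a list of dicts, best first, with "score" (0 to 1); they miss things now and then, are a little off and sometimes report something else, mostly with a low value. They report only what shows in the picture. A call takes as long as a camera call. They do not tell look-alikes from the thing itself.
- eyes.find_in(query, picture): "rect" ([left, top, right, bottom] in pixels, round what is visible of it).
- eyes.place_of(query, picture): "point" ([row, column] in pixels: a listed point, or the origin of a listed thing).
The state is a dict: "t": time; "joints": joint angles; "qd": joint speeds; "effort": joint torques, N m; "tool_pos": TCP position; "tcp_rot": TCP orientation; "wrist_force": force on the tool from outside, world axes, zero at the start; "moment": the same for the moment, N m; "grip_width": finger opening in m; "grip_force": force on a finger pad.
Only numpy, scipy, OpenCV 4.12 (cv2) and the standard library are available. Lean on these libraries where they do the work, as an engineer would, in place of code of your own. Each camera call takes 0.05 s, during which the arm holds its last target. There are 200 camera calls.

TASK

The lid of the spoon box has to come off for washing. Pull the red fork by its tines from between the two dabbas, lay it down and take it again by its handle; straddle the sprung hinge pin with the tines and push the brass collar along until the lid's hinge end springs up, touching the pin with the fork only. Lay the fork down flat, then lift the lid off by its black handle and lay it gently, right way up, on the green drying mat, leaving the dabbas, tumbler and other crockery where they stand.

Things in the scene. Friction and masses are not known exactly. Their poses are not given: they have to be found in the camera images.
- fork: Red plastic two-tined serving fork, 195 x 29 x 12 mm, 55 g; starts flat in the steel tray, its handle in the 36 mm gap between two dabbas, tines towards the robot. Origin: underside, middle of its length; tines at -x, handle at +x, y across, z up. Cross head x -43 to -27 mm, 29 mm wide; neck 12 mm wide, to x -3; handle x -3 to 97.5 mm, 22 mm wide, 12 mm thick.
- fork_tip (a point): Midway between the two tine tips: 97.5 mm from the fork's origin along -x, 6 mm above its underside.
- fork_tines (a point): Midway between the tines, 30.5 mm behind their tips (fork x -67 mm), mid thickness: where the fork can be pulled from between the dabbas. Two straight parallel tines, x -97.5 to -37.5 mm, each 7 mm wide and 9 mm thick, 15 mm clear between them, 29 mm over their outsides.
- fork_handle (a point): In the fork's handle near its balance: fork x +22 mm (119.5 mm behind the tine tips), mid thickness. The hand must be on the handle (more than 80 mm behind the tips) for the work on the pin.
- spoon_box: Steel spoon box, fixed, 180 (x) x 90 (y) x 62 mm high, on the left or right of the mat. Origin: centre of its underside; its -x end faces roughly to the robot. The lid's hinge line runs along x outside the +y wall at y 58, height 72 mm. A brass sprung lifter under the lid's -x knuckle pushes that end up about 10 mm once the pin is out of it.
- near_ear (a point): On the hinge line, outer face of the ear that guides the pin (box x -103.5, y 58, height 72 mm; ear 22 mm wide, top at height 78). Beyond it (to box x -214) the pin lies in an open-topped steel channel: 45 mm clear between cheeks whose tops are at height 80 mm, floor at height 46, end plate at x -208.
- far_ear (a point): On the hinge line in the far ear (box x 93.5 mm, 8 mm thick, 24 mm wide, top at height 86 mm). Its slot is open at the top: the lid's fixed stub lies in it and lifts straight out.
- hinge_pin (a joint): Travel of the sprung hinge pin, m: 0 at rest (its end some 12 mm inside the lid's knuckle), growing to 0.026 (stop) as the collar is pushed outwards, along the box's -x. By 0.017 it is out of the knuckle. The spring resists with about 3.5 N at rest, 6 N at the stop (rubbing adds up to 2 N). Let go, it springs back, but no longer into the raised knuckle.
- collar (a point): On the pin's axis, centre of the collar face to be pushed (it faces the box's +x); moves with the pin; at rest at box x -158.5, y 58, height 72 mm. Brass disc 28 mm across, 6 mm thick, on an 8 mm rod; 55 mm of bare rod lie between ear and this face; its coil spring and barrel lie behind the disc.
- lid: Blue plastic lid, 180 g: flat plate 184 x 90 x 5 mm with two 20 mm thick hinge knuckles along its +y side (out to y 68 mm), flat underside. Origin: centre of the plate's underside; axes as the box's when shut, then lying at height 62 mm. z points up through its handle.
- lid_handle (a point): Middle of the lid's black bar handle, 34 mm above the lid's underside; the bar lies along the lid's x, 80 mm long, 14 mm wide (y), 12 mm high, on two posts at its ends, 23 mm clear above the plate.
- lid_knuckle (a point): Centre of the lid's hollow hinge knuckle at the -x end, which the pin holds: lid x -77.5, y 58, 10 mm above the underside, 72 to 74 mm high at the start. It rises about 10 mm when the pin is pushed out.
- mat: Green ribbed drying mat fixed on the counter between tray and box, 270 (x) x 170 (y) mm, top 4 mm above the counter. Origin: centre of its underside.
- tray: Pull-out steel tray, fixed, 340 (x) x 280 (y) mm, floor 3 mm above the counter, walls 28 mm high. Origin: centre of its underside.
- dabba_1: Round aluminium dabba, 97 mm across, 62 mm high, standing in the tray beside the fork's handle. Origin: centre of its underside.
- dabba_2: A second dabba like the first, on the other side of the fork's handle.
- tumbler: Steel tumbler, 62 mm across, 72 mm high, in the far part of the tray. Origin: centre of its underside.
- container: White box with orange silicone lid, 95 x 95 x 52 mm high, in the far part of the tray. Origin: centre of its underside.
- katori: Small steel bowl, 84 mm across, 40 mm high, on the counter beyond the mat. Origin: centre of its underside.
- salt_jar: Glass jar with yellow cap, 60 mm across, 90 mm high, on the counter beyond the mat. Origin: centre of its underside.
Not all that is in view belongs to the job. There is more than one size of the fork; the one meant has the size given above.

How it is judged:
On the way, in this order (a step that is already met when the one before it is completed fails the run):
1. with the fork held by its handle (hand more than 80 mm behind the tine tips) the pin is pushed out of the lid and the lid's hinge end springs up (contact force between fork and hinge_pin above 1 N and distance between the grasp point and fork_tip above 0.08 m and value of joint hinge_pin above 0.008 m and z of lid_knuckle in the frame of spoon_box above 0.077 m), for 0.1 s.
2. the fork is laid down flat and let go (height (world z) of fork below 0.02 m and angle between fork's own z axis and vertical below 0.15 rad and contact force between fork and the fingers below 0.1 N and z of lid in the frame of spoon_box below 0.085 m), for 0.1 s.
3. the lid is lifted off the box (z of lid in the frame of spoon_box above 0.09 m), for 0.1 s.
At the end, for the whole second after the job is handed in: The lid lies at rest, right way up and flat (within 0.08 rad, underside less than 12 mm above the counter) with its centre on the mat (within 100 mm along and 70 mm across of the mat's centre); the fork lies at rest and flat (within 0.15 rad) on the counter, mat or tray floor (x of lid in the frame of mat between -0.1 and 0.1 m and y of lid in the frame of mat between -0.07 and 0.07 m and height (world z) of lid below 0.012 m and angle between lid's own z axis and vertical below 0.08 rad and linear speed of each of lid, fork below 0.02 m/s and height (world z) of fork below 0.02 m and angle between fork's own z axis and vertical below 0.15 rad); the robot touches nothing.
It fails at once if the hinge pin or its collar is touched by the fingers (contact force between the fingers and hinge_pin above 1 N).
It fails at once if the lid is dropped or slammed down (comes down onto the mat at more than 0.4 m/s) (height (world z) of lid below 0.02 m and linear speed of lid above 0.4 m/s).
It fails at once if a dabba, the tumbler, container, bowl or jar is shifted more than 25 mm or tipped (distance of any of dabba_1, dabba_2, tumbler, container, katori, salt_jar from where it was at the start of the episode above 0.025 m or angle between any of dabba_1, dabba_2, tumbler, container, katori, salt_jar's own z axis and vertical above 0.4 rad).
It also fails if it takes over 70 s, if anything falls off the work surface, if the arm or the gripper's body presses on something with over 40 N, if the wrist force passes 120 N, or if a joint passes its speed limit or range.

## Working session

There is one attempt and no reset: what is moved stays moved. The work goes in short steps, Python scripts to look and compute and a tool call to move; the robot and the scene stay as the last step left them, time stands still between calls to the robot, and variables do not carry over. Pictures are saved under pics/ and viewed, at most 13 in all, crops included, and the job is handed in when it is done.

Besides the shell and the picture viewer there is one more tool, called after "Emit:" by a JSON object that holds its "fn" and its "kwargs", one argument or row to a line. jog_arm: Moves the arm, as the interface text tells. Its arguments: {"type":"object","properties":{"increments":{"type":"array","items":{"type":"object","properties":{"xyz":{"type":"array","items":{"type":"number"}},"rot":{"type":"array","items":{"type":"number"}}}}},"jaw":{"type":"number"},"squeeze":{"type":"number"}},"required":["increments"]}

```bash
mkdir -p pics; cat > h.py <<'E'
import numpy as np, cv2
from bench import arm, eyes, ticket
from scipy.spatial.transform import Rotation as R
def f_of(p): return p['color'].shape[0]/2/np.tan(np.radians(p['vertical_fov'])/2)
def world(p,row,col,d=None):
    if d is None: d=p['depth'][int(round(row)),int(round(col))]
    f=f_of(p); c=np.array([(col-p['cx'])/f*d,(row-p['cy'])/f*d,d,1]); return (p['T']@c)[:3]
def on_z(p,row,col,z):
    o=p['T'][:3,3]; r=world(p,row,col,1.0)-o; return o+r*(z-o[2])/r[2]
def cloud(p):
    f=f_of(p); d=p['depth']; v,u=np.mgrid[:d.shape[0],:d.shape[1]]
    c=np.stack([(u-p['cx'])/f*d,(v-p['cy'])/f*d,d],-1)
    return c@p['T'][:3,:3].T+p['T'][:3,3]
def save(p,n): cv2.imwrite('pics/'+n,p['color'][...,::-1])
E
python3 - <<'E'
from h import *
s=arm.state();print(s['tool_pos'],s['tcp_rot'],s['t'])
ims=[]
for n in('top','scene'):
    p=eyes.get_image(n); ims.append(p['color'])
    print(n,p['cx'],p['cy'],f_of(p),p['T'].round(3).tolist())
    for q in 'fork fork_tip fork_tines fork_handle spoon_box near_ear far_ear collar lid lid_handle lid_knuckle mat tray dabba_1 tumbler container katori salt_jar'.split():
        r=eyes.place_of(q,p)
        print(q,[(np.round(k['point']).tolist(),round(k['score'],2),world(p,*np.clip(k['point'],0,[383,511])).round(3).tolist()) for k in r[:3]])
cv2.imwrite('pics/a.png',cv2.resize(ims[0],(800,600))[...,::-1]); cv2.imwrite('pics/b.png',cv2.resize(ims[1],(800,600))[...,::-1])
E
```

```text
[ 0.19863489 -0.59203988  0.2217975 ] [-8.14019046e-04  9.86920905e-01  1.61203059e-01 -1.95309414e-04] 0.0
top 264.03063392661323 188.7093518678442 389.28186424123635 [[-0.015, -0.998, 0.054, 0.483], [-0.999, 0.013, -0.036, 0.025], [0.035, -0.054, -0.998, 1.131], [0.0, 0.0, 0.0, 1.0]]
fork [([169.0, 346.0], 0.82, [0.598, -0.257, 0.005]), ([265.0, 387.0], 0.7, [0.318, -0.369, 0.007]), ([273.0, 326.0], 0.52, [0.298, -0.189, 0.007])]
fork_tip [([277.0, 371.0], 0.61, [0.284, -0.324, -0.001]), ([200.0, 351.0], 0.56, [0.508, -0.269, 0.007]), ([106.0, 236.0], 0.33, [0.787, 0.062, 0.003])]
fork_tines [([256.0, 322.0], 0.63, [0.347, -0.179, 0.002]), ([270.0, 379.0], 0.58, [0.303, -0.346, -0.0])]
fork_handle [([161.0, 349.0], 0.77, [0.621, -0.265, 0.014]), ([262.0, 398.0], 0.77, [0.326, -0.4, 0.008]), ([185.0, 257.0], 0.59, [0.555, 0.005, 0.001])]
spoon_box [([168.0, 167.0], 0.81, [0.601, 0.251, 0.068])]
near_ear [([203.0, 138.0], 0.81, [0.505, 0.326, 0.077])]
far_ear [([131.0, 137.0], 0.56, [0.699, 0.327, 0.083])]
collar [([165.0, 349.0], 0.59, [0.61, -0.263, 0.016]), ([225.0, 136.0], 0.53, 
[... 1938 characters left out ...]
id_handle [([195.0, 342.0], 0.94, [0.618, 0.266, 0.098])]
lid_knuckle [([170.0, 347.0], 0.62, [0.521, 0.319, 0.064])]
mat [([208.0, 243.0], 0.67, [0.539, -0.001, -0.006]), ([241.0, 179.0], 0.17, [0.64, -0.202, 0.068]), ([251.0, 135.0], 0.15, [0.643, -0.322, 0.064])]
tray [([248.0, 156.0], 0.96, [0.621, -0.271, 0.013])]
dabba_1 [([242.0, 179.0], 0.95, [0.643, -0.203, 0.065]), ([247.0, 134.0], 0.79, [0.629, -0.324, 0.062])]
tumbler [([275.0, 188.0], 0.56, [0.718, -0.197, 0.005])]
container [([288.0, 132.0], 0.64, [0.742, -0.341, 0.057]), ([219.0, 371.0], 0.42, [0.704, 0.322, 0.089])]
katori [([278.0, 285.0], 0.61, [0.784, 0.061, 0.002])]
salt_jar [([288.0, 242.0], 0.74, [0.809, -0.064, 0.07])]
```

View pics/a.png

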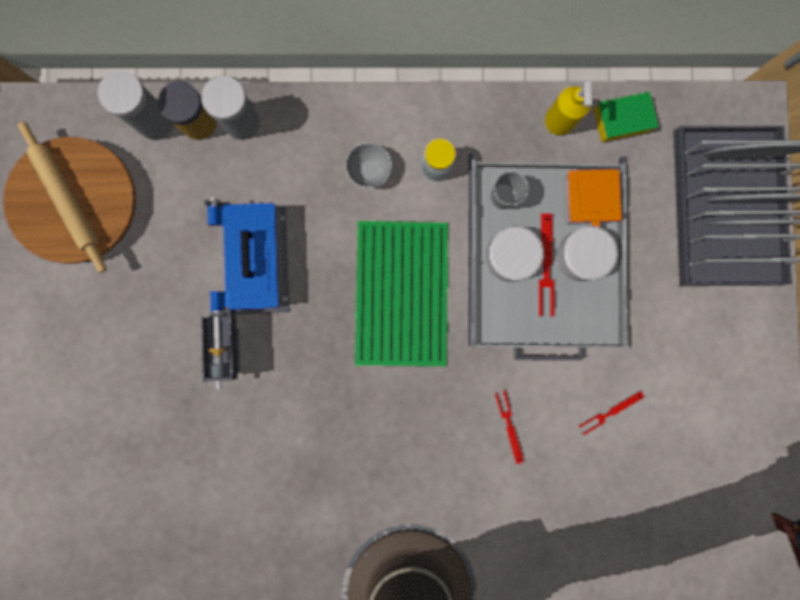

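View pics/b.png

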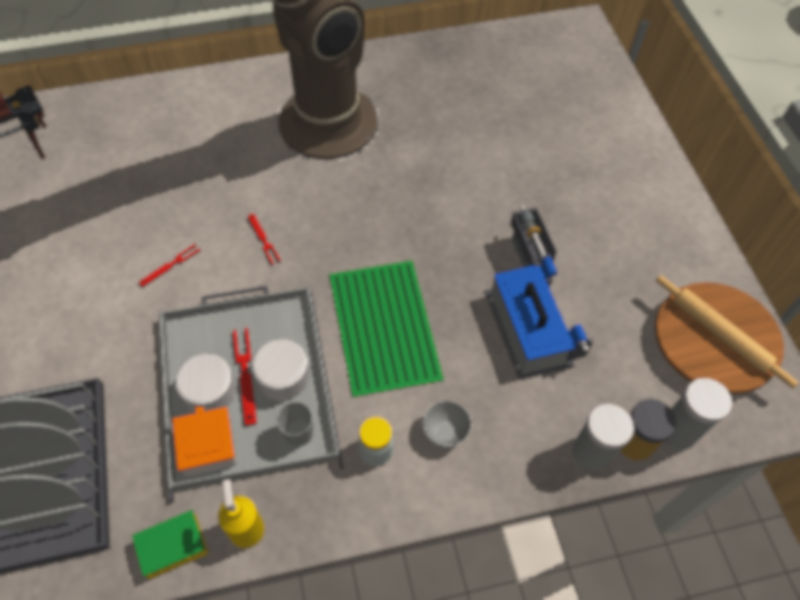

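The top view shows the fork to use between the white dabbas at about (547,265) in the 800 px picture, with tines towards the robot. Two smaller decoys lie on the counter. The blue lid is at (250,255), with the channel and pin at (218,345). Next I measure the fork and box axes.

```bash
python3 - <<'E'
from h import *
for n in('top','scene'):
    p=eyes.get_image(n); C=cloud(p); hsv=cv2.cvtColor(p['color'],cv2.COLOR_RGB2HSV).astype(int); H,S,V=hsv[...,0],hsv[...,1],hsv[...,2]
    def fit(m,name):
        P=C[m]; r=cv2.minAreaRect((P[:,:2]*1000).astype(np.float32)); print(n,name,len(P),np.round(r[0],1),np.round(r[1],1),round(r[2],1),'z',np.percentile(P[:,2],[5,50,95]).round(3))
        return P
    X,Y=C[...,0],C[...,1]
    red=((H<6)|(H>174))&(S>150)&(V>60)&(X>.44)&(X<.75)&(Y<-.2)&(Y>-.32)
    # fork by ray-plane at z=0.015
    v,u=np.nonzero(red); Q=np.array([on_z(p,a,b,.014) for a,b in zip(v,u)])
    r=cv2.minAreaRect((Q[:,:2]*1000).astype(np.float32)); print('fork plane',np.round(r[0],1),np.round(r[1],1),round(r[2],2), 'xrange',Q[:,0].min(),Q[:,0].max())
    for lo in np.arange(.5,.72,.03):
        k=(Q[:,0]>lo)&(Q[:,0]<lo+.03)
        if k.any(): print('  ',round(lo,2),Q[k,1].min().round(4),Q[k,1].max().round(4),Q[k,1].mean().round(4))
    blue=(H>100)&(H<125)&(S>150)&(X>.45)
    fit(blue,'lid all'); 
    v,u=np.nonzero(blue&(C[...,2]>.06)&(C[...,2]<.075)); Q=np.array([on_z(p,a,b,.067) for a,b in zip(v,u)]); r=cv2.minAreaRect((Q[:,:2]*1000).astype(np.float32)); print('plate',np.round(r[0],1),np.round(r[1],1),round(r[2],2))
    blk=(V<60)&(C[...,2]>.085)&(C[...,2]<.12)&(X>.5)&(X<.7)&(Y>.2)&(Y<.32); fit(blk,'handle')
    gr=(H>45)&(H<75)&(S>150)&(X<.72)&(X>.38)&(abs(Y)<.15); fit(gr,'mat')
    br=(H>12)&(H<28)&(S>110)&(X>.4)&(X<.5)&(Y>.27)&(Y<.37)
    if br.any(): fit(br,'collar')
    for nm,y0 in(('d1',-.19),('d2',-.32)):
        m=(C[...,2]>.055)&(C[...,2]<.072)&(abs(X-.62)<.07)&(abs(Y-y0)<.065); Q=C[m]; c,rr=cv2.minEnclosingCircle((Q[:,:2]*1000).astype(np.float32)); print(nm,np.round(c),rr, Q.mean(0).round(3))
    cv2.imwrite('pics/c_%s.png'%n, cv2.resize(p['color'][170:265,90:210] if n=='top' else p['color'][110:250,280:420],None,fx=5,fy=5,interpolation=2)[...,::-1][:600,:800])
E
```

```text
fork plane [ 597.6 -264.6] [ 26.3 187.2] 88.47 xrange 0.5040991419912161 0.69110407850681
   0.5 -0.2758 -0.2489 -0.262
   0.53 -0.2765 -0.2496 -0.2626
   0.56 -0.274 -0.2505 -0.2634
   0.59 -0.2725 -0.2573 -0.2662
   0.62 -0.2762 -0.2584 -0.2673
   0.65 -0.2742 -0.2559 -0.2658
   0.68 -0.2745 -0.2595 -0.267
top lid all 2295 [599.9 182.5] [339.7 195.1] 83.3 z [0.065 0.069 0.083]
plate [613.4 281.6] [183.4 114.5] 2.17
top handle 116 [612.7 268.9] [74.4 12.2] 1.4 z [0.098 0.102 0.106]
top mat 4991 [548.3   5.7] [165.6 264.8] 88.8 z [0.    0.004 0.007]
top collar 33 [448.3 329.6] [33.5 10.6] 86.5 z [0.043 0.078 0.085]
d1 [ 615. -200.] 48.498409271240234 [ 0.614 -0.199  0.064]
d2 [ 630. -341.] 66.89486694335938 [ 0.618 -0.332  0.063]
fork plane [ 599.7 -266.8] [ 26.5 185.9] 87.89 xrange 0.5064433935167826 0.6925858740595985
   0.5 -0.2769 -0.2508 -0.2635
   0.53 -0.2781 -0.2514 -0.2655
   0.56 -0.2777 -0.254 -0.2656
   0.59 -0.275 -0.2576 -0.2663
   0.62 -0.277 -0.2586 -0.2675
   0.65 -0.2781 -0.258 -0.2685
   0.68 -0.2785 -0.2598 -0.2693
scene lid all 1778 [879.3 132.9] [172.3 861.3] 61.3 z [0.064 0.069 0.084]
plate [611.9 274.5] [185.2 102. ] 2.6
scene handle 82 [617.3 267.9] [74.1  9.5] 2.9 z [0.089 0.102 0.106]
scene mat 4183 [545.4   4.5] [163.  266.8] 88.2 z [0.    0.004 0.009]
scene collar 26 [436.1 331.9] [20.8 45.7] 62.6 z [0.051 0.079 0.088]
d1 [ 613. -198.] 49.20551300048828 [ 0.616 -0.198  0.064]
d2 [ 630. -346.] 70.48575592041016 [ 0.623 -0.333  0.063]
```

View pics/c_top.png

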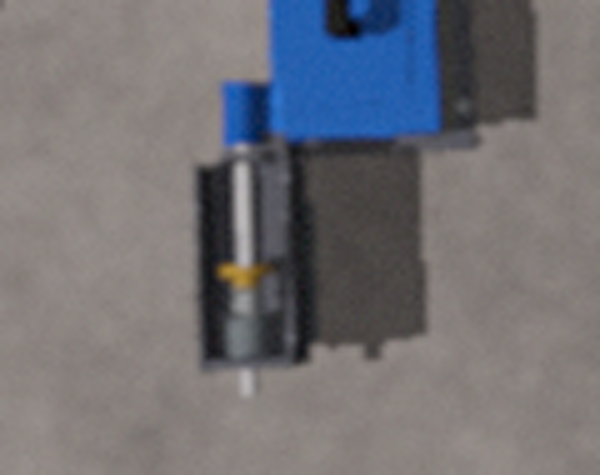

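Emit:
{"fn": "jog_arm", "kwargs": {
  "increments": [
    {"xyz":[0,0,0],"rot":[0,0,6.7]},
    {"xyz":[0,0,0],"rot":[0,0,6.7]},
    {"xyz":[0,0,0],"rot":[0,0,6.8]},
    {"xyz":[36,-37,0]},
    {"xyz":[36,-37,0]},
    {"xyz":[36,-37,0]},
    {"xyz":[36,-37,0]},
    {"xyz":[36,-37,0]},
    {"xyz":[36,-37,0]},
    {"xyz":[36,-38,0]},
    {"xyz":[36,-38,0]}
  ],
  "jaw": 0.65,
  "squeeze": 60
}}

```text
invalid input at $.increments[3]: expected keys xyz, rot
```

Emit:
{"fn": "jog_arm", "kwargs": {
  "increments": [
    {"xyz":[35,-40,0]},
    {"xyz":[0,0,40]},
    {"xyz":[0,0,40]},
    {"xyz":[0,0,0]}
  ]
}}

```text
invalid input at $.increments[0]: expected keys xyz, rot
```

```bash
cat >> h.py <<'E'
def wcloudpt(p,s,row,col,d=None,z=None):
    "wrist fisheye pixel -> world; intersect plane z if given"
    f=f_of(p); dx,dy=col-p['cx'],row-p['cy']; r=np.hypot(dx,dy); th=r/f
    ray=np.array([np.sin(th)*dx/max(r,1e-9),np.sin(th)*dy/max(r,1e-9),np.cos(th)])
    q=s['tcp_rot']; Tw=np.eye(4); Tw[:3,:3]=R.from_quat([q[1],q[2],q[3],q[0]]).as_matrix(); Tw[:3,3]=s['tool_pos']
    T=Tw@p['T_tool_cam']; o=T[:3,3]; w=T[:3,:3]@ray
    if z is not None: return o+w*(z-o[2])/w[2]
    if d is None: d=p['depth'][int(round(row)),int(round(col))]
    return o+w*d/ray[2]
def rpy(s):
    q=s['tcp_rot']; M=R.from_quat([q[1],q[2],q[3],q[0]]).as_matrix()
    return 'tx',M[:,0].round(3),'tz',M[:,2].round(3)
E
cat > st.py <<'E'
from h import *
s=arm.state(); print(s['t'],np.round(s['tool_pos'],4),*rpy(s),'F',np.round(s['wrist_force'],1),s['grip_width'],s['grip_force'],'j',np.round(s['joints'],2))
E
python3 - <<'E'
import st
from h import *
s=arm.state(); p=eyes.get_image('wrist')
print(p['T_tool_cam'].round(3).tolist(),f_of(p))
for q in('fork_tines','fork_tip','fork_handle','fork'):
    print(q,[(np.round(k['point'],1).tolist(),round(k['score'],2),wcloudpt(p,s,*k['point'],z=.009).round(4).tolist()) for k in eyes.place_of(q,p)[:2]])
hsv=cv2.cvtColor(p['color'],cv2.COLOR_RGB2HSV).astype(int); red=((hsv[...,0]<6)|(hsv[...,0]>174))&(hsv[...,1]>150)&(hsv[...,2]>60)
v,u=np.nonzero(red); Q=np.array([wcloudpt(p,s,a,b,z=.013) for a,b in zip(v,u)])
for lo in np.arange(.49,.72,.02):
    k=(Q[:,0]>lo)&(Q[:,0]<lo+.02)&(abs(Q[:,1]+.265)<.04)
    if k.any(): print(round(lo,2),Q[k,1].min().round(4),Q[k,1].max().round(4),Q[k,0].min().round(4))
save(p,'w1.png')
E
```

```text
2.0 [ 0.1989 -0.5925  0.2226] tx [0.948 0.318 0.   ] tz [ 0. -0. -1.] F [-0.6 -0.5  0.2] 0.08789127572469108 0.0 j [ 1.18  0.41 -0.01  1.6   0.01  1.13 -0.08]
[[0.0, -0.971, -0.24, 0.065], [1.0, 0.0, 0.0, 0.001], [-0.0, -0.24, 0.971, -0.162], [0.0, 0.0, 0.0, 1.0]] 297.3186396354542
fork_tines [([10.2, 32.4], 0.94, [0.3414, -0.1781, 0.009]), ([54.1, 103.8], 0.61, [0.2907, -0.3484, 0.009])]
fork_tip [([54.5, 88.9], 0.58, [0.286, -0.3239, 0.009])]
fork_handle [([45.9, 29.5], 0.98, [0.2829, -0.1994, 0.009]), ([37.6, 142.5], 0.72, [0.324, -0.3985, 0.009])]
fork [([41.1, 130.8], 0.66, [0.316, -0.3833, 0.009]), ([39.3, 29.6], 0.61, [0.2933, -0.1949, 0.009])]
```

View pics/w1.png

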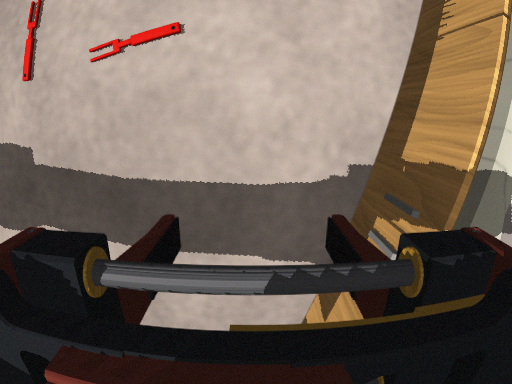

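The moves were refused because every row needs both keys. The wrist view shows only the decoys, at (28,40) and (135,40). I'm sending the moves again.

Emit:
{"fn": "jog_arm", "kwargs": {
  "increments": [
    {"xyz":[0,0,0],"rot":[0,0,6.7]},
    {"xyz":[0,0,0],"rot":[0,0,6.7]},
    {"xyz":[0,0,0],"rot":[0,0,6.8]},
    {"xyz":[36,-37,0],"rot":[0,0,0]},
    {"xyz":[36,-37,0],"rot":[0,0,0]},
    {"xyz":[36,-37,0],"rot":[0,0,0]},
    {"xyz":[36,-37,0],"rot":[0,0,0]},
    {"xyz":[36,-37,0],"rot":[0,0,0]},
    {"xyz":[36,-37,0],"rot":[0,0,0]},
    {"xyz":[36,-38,0],"rot":[0,0,0]},
    {"xyz":[36,-38,0],"rot":[0,0,0]},
    {"xyz":[35,-40,0],"rot":[0,0,0]}
  ],
  "jaw": 0.65,
  "squeeze": 60
}}

```text
t: 3.45
tool_pos: [0.5203, -0.2749, 0.2229]
tcp_rot: [0.0, 1.0, -0.015, 0.0]
wrist_force: [0.2, -0.7, -1.1]
grip_width: 0.057
grip_force: 0.0
```

Emit:
{"fn": "jog_arm", "kwargs": {
  "increments": [
    {"xyz":[0,0,40],"rot":[0,0,0]},
    {"xyz":[0,0,40],"rot":[0,0,0]},
    {"xyz":[0,0,0],"rot":[0,0,0]}
  ]
}}

```text
t: 3.75
tool_pos: [0.516, -0.2745, 0.1379]
tcp_rot: [-0.002, 1.0, -0.014, -0.004]
wrist_force: [0.0, 0.1, -0.8]
grip_width: 0.0571
grip_force: 0.0
```

```bash
cat > fk.py <<'E'
import st,sys
from h import *
def red(y0=-.265,z=.013,xs=np.arange(.30,.72,.02),name=None):
    s=arm.state(); p=eyes.get_image('wrist')
    for q in('fork_tines','fork_tip','fork_handle'):
        print(q,[(np.round(k['point'],1).tolist(),round(k['score'],2),wcloudpt(p,s,*k['point'],z=z-.004).round(4).tolist()) for k in eyes.place_of(q,p)[:2]])
    hsv=cv2.cvtColor(p['color'],cv2.COLOR_RGB2HSV).astype(int); red=((hsv[...,0]<6)|(hsv[...,0]>174))&(hsv[...,1]>150)&(hsv[...,2]>90)
    v,u=np.nonzero(red); Q=np.array([wcloudpt(p,s,a,b,z=z) for a,b in zip(v,u)])
    for lo in xs:
        k=(Q[:,0]>lo)&(Q[:,0]<lo+.02)&(abs(Q[:,1]-y0)<.04)
        if k.any(): print(round(lo,2),Q[k,1].min().round(4),Q[k,1].max().round(4),'mid',((Q[k,1].min()+Q[k,1].max())/2).round(4),'x',Q[k,0].min().round(4),Q[k,0].max().round(4))
    if name: save(p,name)
E
python3 -c "
from fk import *
red(name='w2.png')"
```

```text
3.75 [ 0.516  -0.2745  0.1379] tx [ 1.    -0.028 -0.008] tz [-0.008  0.004 -1.   ] F [ 0.   0.1 -0.8] 0.05708223042620284 0.0 j [ 0.5   0.44 -0.12  1.78  0.06  0.94 -1.25]
fork_tines [([90.3, 241.0], 0.62, [0.6089, -0.2664, 0.009]), ([320.8, 178.6], 0.41, [0.3427, -0.1771, 0.009])]
fork_tip [([199.8, 242.5], 0.94, [0.4996, -0.2643, 0.009]), ([308.4, 177.4], 0.44, [0.3627, -0.1787, 0.009])]
fork_handle [([79.5, 241.0], 0.9, [0.6196, -0.2667, 0.009])]
0.48 -0.277 -0.2498 mid -0.2634 x 0.4981 0.4998
0.5 -0.2775 -0.2497 mid -0.2636 x 0.5002 0.5198
0.52 -0.278 -0.2502 mid -0.2641 x 0.5203 0.5397
0.54 -0.2795 -0.2507 mid -0.2651 x 0.5402 0.56
0.56 -0.2796 -0.2515 mid -0.2656 x 0.56 0.58
0.58 -0.2768 -0.2566 mid -0.2667 x 0.58 0.6
0.6 -0.2772 -0.2568 mid -0.267 x 0.6 0.62
0.62 -0.2778 -0.2574 mid -0.2676 x 0.6202 0.6398
0.64 -0.2784 -0.2579 mid -0.2681 x 0.64 0.66
0.66 -0.2789 -0.2583 mid -0.2686 x 0.66 0.68
0.68 -0.2792 -0.2587 mid -0.2689 x 0.68 0.691
```

View pics/w2.png

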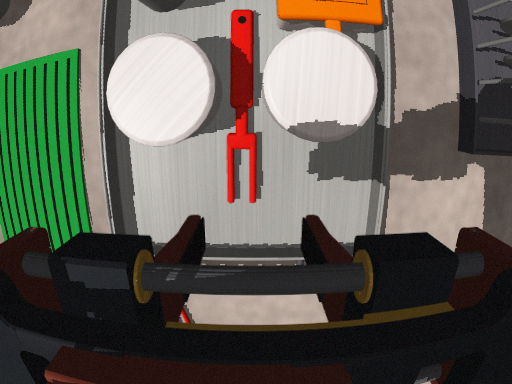

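The wrist view shows the tine tips at (242,200), and the fork lies straight. I go down over the tines and grip.

Emit:
{"fn": "jog_arm", "kwargs": {
  "increments": [
    {"xyz":[13,-10,40],"rot":[0,0,0]},
    {"xyz":[0,0,40],"rot":[0,0,0]},
    {"xyz":[0,0,30],"rot":[0,0,0]},
    {"xyz":[0,0,15],"rot":[0,0,0]},
    {"xyz":[0,0,0],"rot":[0,0,0]},
    {"xyz":[0,0,0],"rot":[0,0,0]}
  ]
}}

```text
t: 4.55
tool_pos: [0.5334, -0.2675, 0.0194]
tcp_rot: [0.0, 1.0, -0.015, 0.001]
wrist_force: [-0.1, 0.4, 0.2]
grip_width: 0.057
grip_force: 0.0
```

```bash
python3 st.py
```

```text
4.55 [ 0.5334 -0.2675  0.0194] tx [ 1.    -0.029  0.002] tz [ 0.002 -0.001 -1.   ] F [-0.1  0.4  0.2] 0.05700576985123075 0.0 j [ 0.46  0.6  -0.11  1.83  0.1   0.71 -1.3 ]
```

Emit:
{"fn": "jog_arm", "kwargs": {
  "increments": [
    {"xyz":[-3,-3,12],"rot":[0,0,0]},
    {"xyz":[0,0,1],"rot":[0,0,0]},
    {"xyz":[0,0,0],"rot":[0,0,0]}
  ]
}}

```text
t: 4.85
tool_pos: [0.5293, -0.2636, 0.0049]
tcp_rot: [0.0, 1.0, -0.014, 0.0]
wrist_force: [0.2, 0.1, -1.2]
grip_width: 0.057
grip_force: 0.0
```

Emit:
{"fn": "jog_arm", "kwargs": {
  "increments": [
    {"xyz":[0,0,0],"rot":[0,0,0]},
    {"xyz":[0,0,0],"rot":[0,0,0]},
    {"xyz":[0,0,0],"rot":[0,0,0]},
    {"xyz":[0,0,0],"rot":[0,0,0]},
    {"xyz":[0,0,0],"rot":[0,0,0]}
  ],
  "jaw": 0,
  "squeeze": 45
}}

```text
t: 5.35
tool_pos: [0.5294, -0.2637, 0.0047]
tcp_rot: [0.0, 1.0, -0.014, 0.0]
wrist_force: [0.5, 0.0, 0.1]
grip_width: 0.0286
grip_force: 45.0
```

Emit:
{"fn": "jog_arm", "kwargs": {
  "increments": [
    {"xyz":[-8,0,-1],"rot":[0,0,0]},
    {"xyz":[-15,0,-1],"rot":[0,0,0]},
    {"xyz":[-20,0,-3],"rot":[0,0,0]},
    {"xyz":[-20,0,-20],"rot":[0,0,0]},
    {"xyz":[-20,0,-25],"rot":[0,0,0]},
    {"xyz":[-25,0,-25],"rot":[0,0,0]},
    {"xyz":[-25,0,-20],"rot":[0,0,0]},
    {"xyz":[-24,0,-15],"rot":[0,0,0]},
    {"xyz":[0,0,0],"rot":[0,0,0]}
  ]
}}

```text
t: 6.25
tool_pos: [0.3695, -0.2598, 0.1162]
tcp_rot: [0.001, 1.0, -0.016, 0.0]
wrist_force: [0.7, -0.2, 0.0]
grip_width: 0.0281
grip_force: 45.0
```

```bash
python3 -c "
import st
from h import *
p=eyes.get_image('scene');C=cloud(p);hsv=cv2.cvtColor(p['color'],cv2.COLOR_RGB2HSV).astype(int);H,S,V=hsv[...,0],hsv[...,1],hsv[...,2]
m=((H<6)|(H>174))&(S>150)&(V>70)&(C[...,2]>.03)&(C[...,0]>.4)&(C[...,0]<.6)&(abs(C[...,1]+.26)<.06)
P=C[m]
for lo in np.arange(.38,.6,.02):
  k=(P[:,0]>lo)&(P[:,0]<lo+.02)
  if k.any():print(round(lo,2),k.sum(),np.median(P[k],0).round(3))
cv2.imwrite('pics/d.png',cv2.resize(p['color'][60:320,60:400],(680,520))[...,::-1])
"
```

```text
6.25 [ 0.3695 -0.2598  0.1162] tx [ 1.    -0.031  0.   ] tz [ 0.    -0.002 -1.   ] F [ 0.7 -0.2  0. ] 0.02807797547159132 44.988001585006714 j [ 0.62  0.26 -0.14  2.11  0.05  0.77 -1.15]
0.4 21 [ 0.413 -0.262  0.129]
0.42 18 [ 0.43  -0.261  0.133]
0.44 33 [ 0.452 -0.262  0.137]
0.46 35 [ 0.469 -0.263  0.142]
0.48 36 [ 0.49  -0.262  0.146]
0.5 41 [ 0.51  -0.264  0.15 ]
0.52 45 [ 0.531 -0.265  0.153]
```

View pics/d.png

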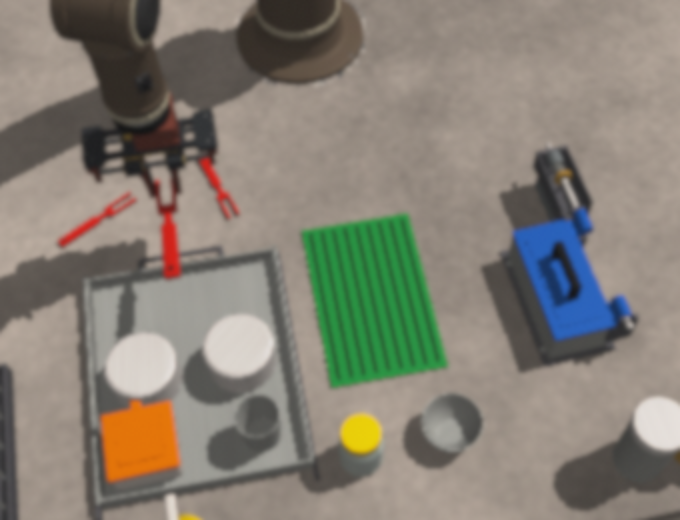

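The fork came free and tilts about 11° handle-up. The dabbas did not move. I carry it to the bare counter between mat and box and level it on the way.

Emit:
{"fn": "jog_arm", "kwargs": {
  "increments": [
    {"xyz":[0,-35,0],"rot":[0,0,0]},
    {"xyz":[0,-45,0],"rot":[0,0,0]},
    {"xyz":[0,-45,0],"rot":[0,0,0]},
    {"xyz":[0,-45,0],"rot":[0,0,0]},
    {"xyz":[0,-45,0],"rot":[0,0,0]},
    {"xyz":[0,-45,0],"rot":[0,0,0]},
    {"xyz":[1,-45,0],"rot":[0,0,0]},
    {"xyz":[0,-45,0],"rot":[0,0,0]},
    {"xyz":[0,-35,0],"rot":[0,0,0]},
    {"xyz":[0,0,0],"rot":[0,0,-3.7]},
    {"xyz":[0,0,0],"rot":[0,-5.5,0]},
    {"xyz":[0,0,0],"rot":[0,-5.5,0]}
  ]
}}

```text
t: 7.5
tool_pos: [0.3841, 0.1269, 0.1146]
tcp_rot: [0.002, 0.995, 0.019, -0.097]
wrist_force: [0.4, -0.2, -0.2]
grip_width: 0.028
grip_force: 45.0
```

Emit:
{"fn": "jog_arm", "kwargs": {
  "increments": [
    {"xyz":[0,0,0],"rot":[0,0,0]},
    {"xyz":[0,0,0],"rot":[0,0,0]}
  ]
}}

```text
t: 7.7
tool_pos: [0.3843, 0.126, 0.1136]
tcp_rot: [0.002, 0.995, 0.018, -0.096]
wrist_force: [0.3, -0.8, -0.7]
grip_width: 0.0279
grip_force: 45.0
```

```bash
python3 -c "
import st
from h import *
p=eyes.get_image('scene');C=cloud(p);hsv=cv2.cvtColor(p['color'],cv2.COLOR_RGB2HSV).astype(int);H,S,V=hsv[...,0],hsv[...,1],hsv[...,2]
m=((H<6)|(H>174))&(S>150)&(V>70)&(C[...,2]>.03)&(C[...,0]>.3)&(C[...,0]<.65)&(abs(C[...,1]-.12)<.06)
P=C[m]
for lo in np.arange(.36,.64,.02):
  k=(P[:,0]>lo)&(P[:,0]<lo+.02)
  if k.any():print(round(lo,2),k.sum(),np.median(P[k],0).round(3))
"
```

```text
7.7 [0.3843 0.126  0.1136] tx [ 0.981  0.035 -0.191] tz [-0.191 -0.007 -0.982] F [ 0.3 -0.8 -0.7] 0.027899122616740817 44.98816788196564 j [-0.02  0.33 -0.43  2.06  0.07  0.96 -2.02]
0.36 5 [0.373 0.137 0.116]
0.38 7 [0.391 0.139 0.119]
0.4 1 [0.419 0.118 0.108]
0.42 29 [0.429 0.126 0.118]
0.44 15 [0.449 0.127 0.119]
0.46 40 [0.472 0.128 0.119]
0.48 35 [0.49  0.129 0.12 ]
0.5 40 [0.509 0.13  0.119]
0.52 45 [0.53  0.13  0.119]
0.54 33 [0.549 0.13  0.119]
```

Emit:
{"fn": "jog_arm", "kwargs": {
  "increments": [
    {"xyz":[6,0,32],"rot":[0,0,0]},
    {"xyz":[6,0,32],"rot":[0,0,0]},
    {"xyz":[4,0,22],"rot":[0,0,0]},
    {"xyz":[2,0,10],"rot":[0,0,0]},
    {"xyz":[1,0,7],"rot":[0,0,0]},
    {"xyz":[0,0,0],"rot":[0,0,0]},
    {"xyz":[0,0,0],"rot":[0,0,0]}
  ]
}}

```text
t: 8.45
tool_pos: [0.384, 0.1259, 0.0106]
tcp_rot: [0.002, 0.995, 0.018, -0.095]
wrist_force: [0.5, -0.4, -0.3]
grip_width: 0.0281
grip_force: 45.0
```

Emit:
{"fn": "jog_arm", "kwargs": {
  "increments": [
    {"xyz":[0,0,0],"rot":[0,0,0]},
    {"xyz":[0,0,0],"rot":[0,0,0]},
    {"xyz":[0,0,0],"rot":[0,0,0]}
  ],
  "jaw": 0.55
}}

```text
t: 8.75
tool_pos: [0.3839, 0.1257, 0.0103]
tcp_rot: [0.002, 0.995, 0.018, -0.095]
wrist_force: [-0.0, 1.1, 0.2]
grip_width: 0.0471
grip_force: 0.0
```

Emit:
{"fn": "jog_arm", "kwargs": {
  "increments": [
    {"xyz":[0,0,-30],"rot":[0,0,0]},
    {"xyz":[0,0,-35],"rot":[0,0,0]},
    {"xyz":[15,0,-20],"rot":[0,-8,0]},
    {"xyz":[15,0,0],"rot":[0,-6,0]},
    {"xyz":[0,0,0],"rot":[0,0,0]},
    {"xyz":[0,0,0],"rot":[0,0,0]}
  ]
}}

```text
t: 9.35
tool_pos: [0.4282, 0.1272, 0.0845]
tcp_rot: [0.004, 0.976, 0.017, -0.217]
wrist_force: [0.0, 0.4, -0.1]
grip_width: 0.0484
grip_force: 0.0
```

```bash
python3 -c "
from fk import *
red(y0=.126,z=.011,xs=np.arange(.32,.62,.02))
p=eyes.get_image('top')
hsv=cv2.cvtColor(p['color'],cv2.COLOR_RGB2HSV).astype(int);H,S,V=hsv[...,0],hsv[...,1],hsv[...,2]
v,u=np.nonzero(((H<6)|(H>174))&(S>150)&(V>70)); Q=np.array([on_z(p,a,b,.011) for a,b in zip(v,u)]); Q=Q[(abs(Q[:,1]-.126)<.05)&(Q[:,0]>.3)&(Q[:,0]<.6)]
for lo in np.arange(.32,.62,.03):
  k=(Q[:,0]>lo)&(Q[:,0]<lo+.03)
  if k.any():print('top',round(lo,2),k.sum(),Q[k,1].min().round(4),Q[k,1].max().round(4),Q[k,0].min().round(4),Q[k,0].max().round(4))
"
```

```text
9.35 [0.4282 0.1272 0.0845] tx [ 0.905  0.032 -0.424] tz [-0.424 -0.015 -0.906] F [ 0.   0.4 -0.1] 0.04838245247878451 0.0 j [-0.02  0.59 -0.39  1.8   0.07  1.2  -1.97]
fork_tines [([231.3, 483.0], 0.72, [0.3424, -0.167, 0.007]), ([197.4, 250.3], 0.65, [0.3899, 0.1269, 0.007])]
fork_tip [([223.4, 493.4], 0.59, [0.3559, -0.178, 0.007])]
fork_handle [([99.1, 249.6], 0.87, [0.4795, 0.1301, 0.007])]
0.36 0.1101 0.1382 mid 0.1242 x 0.3635 0.3798
0.38 0.1106 0.1391 mid 0.1249 x 0.3803 0.4
0.4 0.1116 0.1399 mid 0.1257 x 0.4 0.42
0.42 0.1121 0.1399 mid 0.126 x 0.42 0.44
0.44 0.1177 0.1379 mid 0.1278 x 0.44 0.46
0.46 0.1171 0.1388 mid 0.1279 x 0.46 0.48
0.48 0.1179 0.1397 mid 0.1288 x 0.48 0.5
0.5 0.1186 0.1406 mid 0.1296 x 0.5 0.52
0.52 0.1191 0.141 mid 0.13 x 0.52 0.54
0.54 0.1201 0.1418 mid 0.1309 x 0.54 0.5493
```

Emit:
{"fn": "jog_arm", "kwargs": {
  "increments": [
    {"xyz":[35,0,0],"rot":[0,0,0]},
    {"xyz":[26,0,8],"rot":[0,0,0]},
    {"xyz":[10,0,22],"rot":[0,0,0]},
    {"xyz":[0,0,17],"rot":[0,0,0]},
    {"xyz":[0,0,4],"rot":[0,0,0]},
    {"xyz":[0,0,0],"rot":[0,0,0]},
    {"xyz":[0,0,0],"rot":[0,0,0]}
  ]
}}

```text
t: 10.3
tool_pos: [0.472, 0.129, 0.0105]
tcp_rot: [0.004, 0.976, 0.018, -0.216]
wrist_force: [-1.0, -0.7, -0.2]
grip_width: 0.0482
grip_force: 0.0
```

Emit:
{"fn": "jog_arm", "kwargs": {
  "increments": [
    {"xyz":[1.5,0,3.5],"rot":[0,0,0]},
    {"xyz":[0,0,0],"rot":[0,0,0]}
  ]
}}

```text
t: 10.5
tool_pos: [0.4716, 0.1288, 0.0059]
tcp_rot: [0.004, 0.976, 0.017, -0.216]
wrist_force: [-0.1, 0.8, -0.5]
grip_width: 0.0484
grip_force: 0.0
```

Emit:
{"fn": "jog_arm", "kwargs": {
  "increments": [
    {"xyz":[0,0,0],"rot":[0,0,0]},
    {"xyz":[0,0,0],"rot":[0,0,0]},
    {"xyz":[0,0,0],"rot":[0,0,0]},
    {"xyz":[0,0,0],"rot":[0,0,0]},
    {"xyz":[0,0,0],"rot":[0,0,0]}
  ],
  "jaw": 0,
  "squeeze": 60
}}

```text
t: 11.0
tool_pos: [0.4713, 0.1288, 0.0056]
tcp_rot: [0.004, 0.976, 0.017, -0.216]
wrist_force: [-0.5, -0.7, 0.2]
grip_width: 0.0214
grip_force: 60.0
```

Emit:
{"fn": "jog_arm", "kwargs": {
  "increments": [
    {"xyz":[-8,0,-18],"rot":[0,0,0]},
    {"xyz":[-17,0,-36],"rot":[0,0,0]},
    {"xyz":[-20,0,-43],"rot":[0,0,0]},
    {"xyz":[-20,0,-43],"rot":[0,0,0]},
    {"xyz":[-20,0,-43],"rot":[0,0,0]},
    {"xyz":[0,0,0],"rot":[0,8,0]},
    {"xyz":[0,0,0],"rot":[0,8,0]},
    {"xyz":[0,0,0],"rot":[0,8,0]},
    {"xyz":[0,0,0],"rot":[0,8,0]},
    {"xyz":[0,0,0],"rot":[0,8,0]},
    {"xyz":[0,0,0],"rot":[0,5,0]},
    {"xyz":[0,0,0],"rot":[0,0,0]}
  ]
}}

```text
t: 12.2
tool_pos: [0.4689, 0.1282, 0.207]
tcp_rot: [-0.002, 0.985, 0.019, 0.174]
wrist_force: [-0.4, -0.5, -0.9]
grip_width: 0.0213
grip_force: 60.0
```

```bash
cat > forkpose.py <<'E'
import st
from h import *
def run():
    s=arm.state(); t=s['tool_pos']
    for n in('scene','top'):
        p=eyes.get_image(n);C=cloud(p);hsv=cv2.cvtColor(p['color'],cv2.COLOR_RGB2HSV).astype(int);H,S,V=hsv[...,0],hsv[...,1],hsv[...,2]
        m=((H<6)|(H>174))&(S>150)&(V>60)&(C[...,2]>.02)&(np.linalg.norm(C-t,axis=-1)<.15)
        P=C[m]
        if len(P)<10: print(n,'few');continue
        c=np.median(P,0); d=np.linalg.svd(P-c)[2][0]; d*=-np.sign(d[2]); a=(P-c)@d
        print(n,len(P),'ctr',c.round(4),'dir',d.round(3),'pitch',np.degrees(np.arcsin(-d[2])).round(1),'tip',(c+d*np.percentile(a,99.5)).round(4),'lowest',P[P[:,2].argmin()].round(4),'len',np.ptp(a).round(3))
        for q in('fork_tip','collar','near_ear','lid_handle'): print(q,[(round(k['score'],2),np.round(k['point'],1).tolist(),world(p,*k['point']).round(4).tolist()) for k in eyes.place_of(q,p)[:2]])
    return p
if __name__=='__main__': run()
E
python3 forkpose.py
```

```text
12.2 [0.4689 0.1282 0.207 ] tx [0.939 0.036 0.343] tz [ 0.342  0.011 -0.939] F [-0.4 -0.5 -0.9] 0.02130584075282114 59.99962270259857 j [-0.04  0.03 -0.44  2.19  0.28  0.62 -2.21]
scene 77 ctr [0.4987 0.1263 0.2427] dir [-0.722 -0.003 -0.691] pitch 43.7 tip [0.4334 0.126  0.1802] lowest [0.4335 0.1131 0.1763] len 0.135
fork_tip [(0.77, [154.8, 127.6], [0.2734, -0.3177, 0.0023]), (0.73, [170.9, 178.8], [0.3739, -0.1681, 0.0066])]
collar [(0.69, [133.9, 271.2], [0.4007, 0.115, 0.1441]), (0.5, [146.9, 341.9], [0.4502, 0.325, 0.0824])]
near_ear [(0.7, [165.9, 347.2], [0.5166, 0.3195, 0.0778]), (0.61, [137.8, 276.4], [0.467, 0.1091, 0.2118])]
lid_handle [(0.93, [197.1, 340.9], [0.6093, 0.2699, 0.0691])]
top 248 ctr [0.5046 0.13   0.2459] dir [-0.657  0.015 -0.753] pitch 48.9 tip [0.4731 0.1308 0.2098] lowest [0.4703 0.1364 0.21  ] len 0.087
fork_tip [(0.65, [250.4, 318.5], [0.3624, -0.1713, -0.0015]), (0.57, [274.6, 373.2], [0.2895, -0.3296, -0.001])]
collar [(0.6, [222.7, 138.4], [0.4536, 0.3218, 0.086])]
near_ear [(0.95, [204.0, 139.5], [0.5033, 0.3229, 0.0719]), (0.73, [164.9, 158.6], [0.6049, 0.2649, 0.102])]
lid_handle [(0.81, [158.0, 156.2], [0.6229, 0.2705, 0.1046])]
```

Emit:
{"fn": "jog_arm", "kwargs": {
  "increments": [
    {"xyz":[-35,-30,-13],"rot":[0,0,0]},
    {"xyz":[-35,-40,-13],"rot":[0,0,0]},
    {"xyz":[0,0,0],"rot":[0,0,0]},
    {"xyz":[0,0,0],"rot":[0,0,0]},
    {"xyz":[0,0,0],"rot":[0,0,0]}
  ]
}}

```text
t: 13.2
tool_pos: [0.3983, 0.1922, 0.2078]
tcp_rot: [-0.003, 0.985, 0.017, 0.174]
wrist_force: [-0.5, -0.4, -0.1]
grip_width: 0.0214
grip_force: 60.0
```

```bash
cat > hinge.py <<'E'
import st
from h import *
out=[]
for n in('wrist','top','scene'):
    s=arm.state(); p=eyes.get_image(n)
    for q,z in(('collar',.072),('near_ear',.072),('lid_handle',.096),('far_ear',.072),('lid_knuckle',.072)):
        for k in eyes.place_of(q,p)[:2]:
            w=wcloudpt(p,s,*k['point'],z=z) if n=='wrist' else on_z(p,*k['point'],z)
            if w[1]>.2 and w[0]<.75: print(n,q,round(k['score'],2),np.round(k['point'],1).tolist(),w.round(4).tolist())
    hsv=cv2.cvtColor(p['color'],cv2.COLOR_RGB2HSV).astype(int);H,S,V=hsv[...,0],hsv[...,1],hsv[...,2]
    v,u=np.nonzero((H>12)&(H<28)&(S>120)&(V>60))
    if len(v):
        Q=np.array([wcloudpt(p,s,a,b,z=.082) if n=='wrist' else on_z(p,a,b,.082) for a,b in zip(v,u)]); k=(abs(Q[:,0]-.45)<.03)&(abs(Q[:,1]-.32)<.03)
        if k.any(): print(n,'brass',k.sum(),Q[k].min(0).round(4),Q[k].max(0).round(4),Q[k].mean(0).round(4))
    v,u=np.nonzero((S<60)&(V>140)); Q=np.array([wcloudpt(p,s,a,b,z=.075) if n=='wrist' else on_z(p,a,b,.075) for a,b in zip(v,u)])
    for lo in np.arange(.455,.5,.01):
        k=(Q[:,0]>lo)&(Q[:,0]<lo+.01)&(abs(Q[:,1]-.32)<.018)
        if k.any(): print(n,'rod',lo.round(3),k.sum(),Q[k,1].min().round(4),Q[k,1].max().round(4),Q[k,1].mean().round(4))
    if n=='wrist': save(p,'w3.png')
E
python3 hinge.py
```

```text
13.2 [0.3983 0.1922 0.2078] tx [0.939 0.033 0.342] tz [ 0.342  0.012 -0.94 ] F [-0.5 -0.4 -0.1] 0.02140835413814136 59.999356269836426 j [-0.16 -0.03 -0.56  2.24  0.32  0.68 -2.48]
wrist collar 0.97 [172.7, 135.0] [0.4537, 0.3249, 0.072]
wrist near_ear 0.81 [126.6, 139.3] [0.5078, 0.3258, 0.072]
wrist lid_handle 0.66 [35.9, 188.1] [0.6136, 0.2738, 0.096]
wrist lid_knuckle 0.59 [107.3, 143.2] [0.5318, 0.3242, 0.072]
wrist brass 221 [0.4388 0.3056 0.082 ] [0.4508 0.3347 0.082 ] [0.4457 0.3199 0.082 ]
wrist rod 0.455 52 0.3205 0.3276 0.324
wrist rod 0.465 54 0.3026 0.3279 0.3233
wrist rod 0.475 52 0.3028 0.3279 0.324
wrist rod 0.485 45 0.3214 0.3283 0.3248
wrist rod 0.495 78 0.3042 0.3379 0.3284
top collar 0.51 [222.5, 141.7] [0.4536, 0.317, 0.072]
top near_ear 0.63 [204.3, 139.6] [0.5025, 0.3226, 0.072]
top lid_handle 0.63 [162.7, 157.4] [0.6115, 0.2695, 0.096]
top far_ear 0.77 [129.3, 135.2] [0.7064, 0.3349, 0.072]
top brass 30 [0.4446 0.3108 0.082 ] [0.4529 0.3371 0.082 ] [0.4488 0.3242 0.082 ]
top rod 0.455 12 0.3233 0.3286 0.326
top rod 0.465 12 0.3233 0.3286 0.326
top rod 0.475 12 0.3233 0.3287 0.326
top rod 0.485 9 0.3234 0.3287 0.326
top rod 0.495 12 0.3234 0.3287 0.326
scene collar 0.62 [147.4, 342.4] [0.4455, 0.3301, 0.072]
scene near_ear 0.68 [164.3, 345.6] [0.5066, 0.3191, 0.072]
scene lid_handle 0.83 [194.9, 344.1] [0.6185, 0.2713, 0.096]
scene far_ear 0.88 [216.8, 372.6] [0.6909, 0.3342, 0.072]
scene far_ear 0.44 [171.1, 350.6] [0.5328, 0.3255, 0.072]
scene lid_knuckle 0.75 [170.2, 349.0] [0.5288, 0.322, 0.072]
scene brass 23 [0.4433 0.3112 0.082 ] [0.4554 0.3365 0.082 ] [0.4489 0.3244 0.082 ]
scene rod 0.455 7 0.3221 0.328 0.3252
scene rod 0.465 5 0.3226 0.3285 0.3254
scene rod 0.475 8 0.3219 0.329 0.3255
scene rod 0.485 8 0.3225 0.3295 0.3259
scene rod 0.495 5 0.323 0.3288 0.326
```

View pics/w3.png

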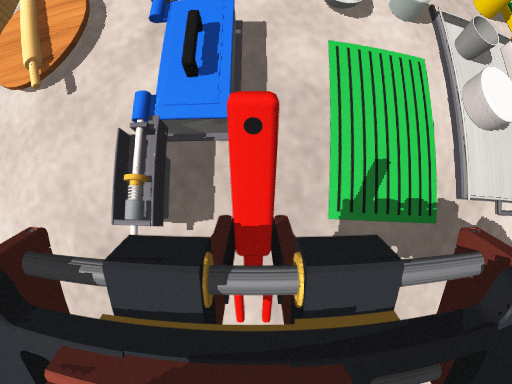

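The wrist view shows the rod at about (138,150), the brass collar at (135,180) and the fork held well. Rod y is 0.325 and the collar face is at x 0.452. I move to hover above them.

Emit:
{"fn": "jog_arm", "kwargs": {
  "increments": [
    {"xyz":[31,-26,8.7],"rot":[0,0,0]},
    {"xyz":[31,-26,8.7],"rot":[0,0,0]},
    {"xyz":[31,-26,8.7],"rot":[0,0,0]},
    {"xyz":[31,-26,8.7],"rot":[0,0,0]},
    {"xyz":[30,-26,8.6],"rot":[0,0,0]},
    {"xyz":[0,0,0],"rot":[0,0,0]},
    {"xyz":[0,0,0],"rot":[0,0,0]},
    {"xyz":[0,0,0],"rot":[0,0,0]}
  ]
}}

```text
t: 14.9
tool_pos: [0.5517, 0.3277, 0.2192]
tcp_rot: [-0.003, 0.985, 0.018, 0.173]
wrist_force: [0.4, 0.3, -0.3]
grip_width: 0.0212
grip_force: 60.0
```

```bash
python3 - <<'E'
import st
from h import *
s=arm.state(); p=eyes.get_image('wrist'); save(p,'w4.png')
# fork edges in the wrist picture, tine pixels below row 300
hsv=cv2.cvtColor(p['color'],cv2.COLOR_RGB2HSV).astype(int); red=((hsv[...,0]<6)|(hsv[...,0]>174))&(hsv[...,1]>150)&(hsv[...,2]>60)
for r in (120,180,230,300,306,312,318):
    c=np.nonzero(red[r])[0]; c=c[(c>150)&(c<350)]
    if len(c): print(r,c.min(),c.max(),len(c))
p=eyes.get_image('scene'); cv2.imwrite('pics/e.png',cv2.resize(p['color'][70:230,260:420],(640,640),interpolation=2)[...,::-1][:600])
E
```

```text
14.9 [0.5517 0.3277 0.2192] tx [0.939 0.034 0.341] tz [ 0.341  0.011 -0.94 ] F [ 0.4  0.3 -0.3] 0.021232904865876496 59.999290108680725 j [-0.29  0.34 -0.56  1.81  0.57  0.86 -2.67]
120 228 277 37
180 231 274 44
230 234 271 38
300 234 271 19
306 235 271 18
312 235 270 19
318 236 269 16
```

View pics/e.png

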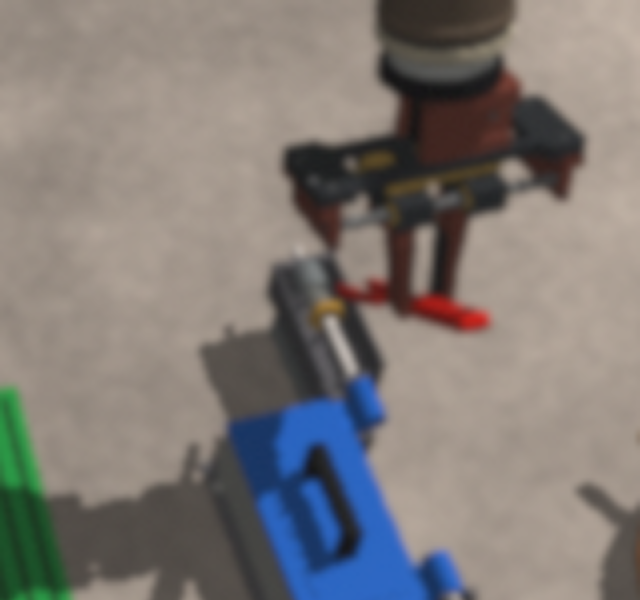

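Emit:
{"fn": "jog_arm", "kwargs": {
  "increments": [
    {"xyz":[-5,0,14],"rot":[0,0,0]},
    {"xyz":[-5,0,14],"rot":[0,0,0]},
    {"xyz":[-5,0,14],"rot":[0,0,0]},
    {"xyz":[0,0,0],"rot":[0,0,0]},
    {"xyz":[0,0,0],"rot":[0,0,0]}
  ]
}}

```text
t: 15.5
tool_pos: [0.5524, 0.3283, 0.1742]
tcp_rot: [-0.003, 0.985, 0.018, 0.173]
wrist_force: [-0.2, -0.6, -0.5]
grip_width: 0.0214
grip_force: 60.0
```

```bash
python3 - <<'E'
import st
from h import *
p=eyes.get_image('scene'); 
for k in eyes.place_of('fork_tip',p)[:3]: print(k['score'],np.round(k['point'],1),on_z(p,*k['point'],.09).round(4))
C=cloud(p); hsv=cv2.cvtColor(p['color'],cv2.COLOR_RGB2HSV).astype(int); red=((hsv[...,0]<6)|(hsv[...,0]>174))&(hsv[...,1]>150)&(hsv[...,2]>60)
m=red&(C[...,1]>.28)&(C[...,0]<.72); P=C[m]
P=P[P[:,2].argsort()]; print(P[:14].round(3).tolist())
cv2.imwrite('pics/f.png',cv2.resize(p['color'][110:185,300:400],(800,600),interpolation=2)[...,::-1])
E
```

```text
15.5 [0.5524 0.3283 0.1742] tx [0.94  0.034 0.341] tz [ 0.341  0.012 -0.94 ] F [-0.2 -0.6 -0.5] 0.021397338475478676 59.99941885471344 j [-0.32  0.39 -0.53  1.86  0.63  0.78 -2.75]
0.72 [154.7 125.1] [ 0.3382 -0.313   0.09  ]
0.61 [149.8 343.3] [0.4664 0.3224 0.09  ]
0.5 [166.1 177. ] [ 0.413  -0.1694  0.09  ]
[[0.446, 0.346, 0.049], [0.447, 0.349, 0.049], [0.454, 0.349, 0.054], [0.454, 0.348, 0.059], [0.461, 0.347, 0.064], [0.483, 0.336, 0.098], [0.481, 0.333, 0.1], [0.483, 0.335, 0.103], [0.48, 0.333, 0.103], [0.491, 0.334, 0.109], [0.484, 0.333, 0.11], [0.484, 0.315, 0.11], [0.491, 0.333, 0.114], [0.49, 0.312, 0.114]]
```

View pics/f.png

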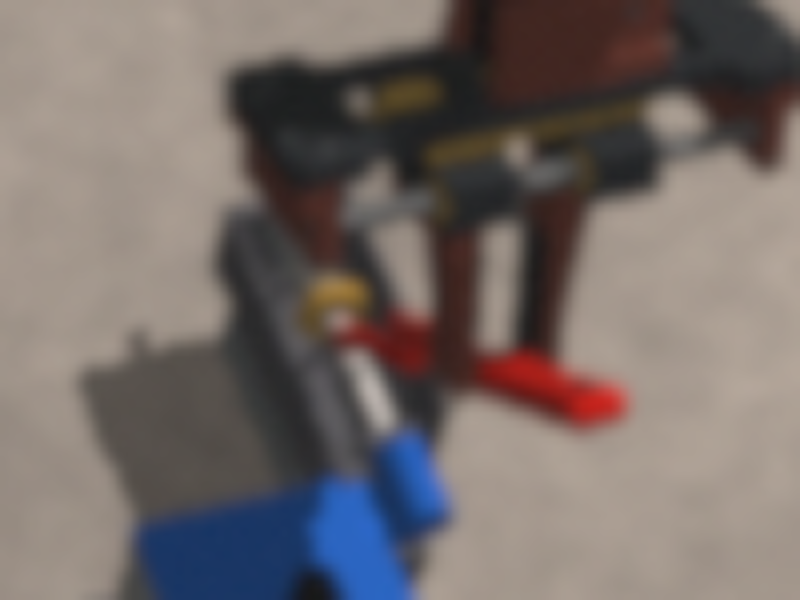

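Emit:
{"fn": "jog_arm", "kwargs": {
  "increments": [
    {"xyz":[-3,0,9],"rot":[0,0,0]},
    {"xyz":[-3,0,8],"rot":[0,0,0]},
    {"xyz":[-2,0,6],"rot":[0,0,0]},
    {"xyz":[0,0,0],"rot":[0,0,0]},
    {"xyz":[0,0,0],"rot":[0,0,0]}
  ]
}}

```text
t: 16.1
tool_pos: [0.553, 0.3285, 0.1505]
tcp_rot: [-0.003, 0.985, 0.018, 0.173]
wrist_force: [-0.2, 1.0, -1.0]
grip_width: 0.0214
grip_force: 60.0
```

```bash
python3 st.py
```

```text
16.1 [0.553  0.3285 0.1505] tx [0.939 0.034 0.342] tz [ 0.341  0.012 -0.94 ] F [-0.2  1.  -1. ] 0.021406155224766805 59.99940097332001 j [-0.35  0.42 -0.49  1.88  0.67  0.73 -2.79]
```

Emit:
{"fn": "jog_arm", "kwargs": {
  "increments": [
    {"xyz":[-4.7,0,-1.7],"rot":[0,0,0]},
    {"xyz":[-4.7,0,-1.7],"rot":[0,0,0]},
    {"xyz":[-4.7,0,-1.7],"rot":[0,0,0]},
    {"xyz":[-4.7,0,-1.7],"rot":[0,0,0]},
    {"xyz":[-2.8,0,-1],"rot":[0,0,0]},
    {"xyz":[0,0,0],"rot":[0,0,0]}
  ]
}}

```text
t: 16.7
tool_pos: [0.5307, 0.3278, 0.1515]
tcp_rot: [-0.003, 0.984, 0.018, 0.175]
wrist_force: [2.2, 0.1, 0.4]
grip_width: 0.0212
grip_force: 60.0
```

```bash
python3 st.py
```

```text
16.7 [0.5307 0.3278 0.1515] tx [0.938 0.034 0.344] tz [ 0.344  0.013 -0.939] F [2.2 0.1 0.4] 0.021189950508451075 59.998676776885986 j [-0.38  0.38 -0.48  1.93  0.66  0.72 -2.81]
```

Emit:
{"fn": "jog_arm", "kwargs": {
  "increments": [
    {"xyz":[-3.8,0,-1.4],"rot":[0,0,0]},
    {"xyz":[-3.8,0,-1.4],"rot":[0,0,0]},
    {"xyz":[-3.8,0,-1.4],"rot":[0,0,0]},
    {"xyz":[0,0,0],"rot":[0,0,0]}
  ]
}}

```text
t: 17.1
tool_pos: [0.5183, 0.3274, 0.1514]
tcp_rot: [-0.003, 0.985, 0.018, 0.174]
wrist_force: [3.9, -0.6, 3.1]
grip_width: 0.0211
grip_force: 60.0
```

```bash
python3 st.py
```

```text
17.1 [0.5183 0.3274 0.1514] tx [0.939 0.034 0.343] tz [ 0.343  0.013 -0.939] F [ 3.9 -0.6  3.1] 0.02108781402878802 59.998626708984375 j [-0.41  0.36 -0.46  1.95  0.65  0.71 -2.82]
```

Emit:
{"fn": "jog_arm", "kwargs": {
  "increments": [
    {"xyz":[-3.8,0,-1.4],"rot":[0,0,0]},
    {"xyz":[-3.8,0,-1.4],"rot":[0,0,0]},
    {"xyz":[-1.9,0,-0.7],"rot":[0,0,0]},
    {"xyz":[0,0,0],"rot":[0,0,0]},
    {"xyz":[0,0,0],"rot":[0,0,0]}
  ]
}}

```text
t: 17.6
tool_pos: [0.5087, 0.327, 0.1514]
tcp_rot: [-0.003, 0.985, 0.018, 0.174]
wrist_force: [4.8, -0.2, 2.7]
grip_width: 0.0218
grip_force: 60.0
```

```bash
cat > lidz.py <<'E'
import st
from h import *
def run():
    p=eyes.get_image('scene');C=cloud(p);hsv=cv2.cvtColor(p['color'],cv2.COLOR_RGB2HSV).astype(int);H,S,V=hsv[...,0],hsv[...,1],hsv[...,2]
    m=(H>100)&(H<125)&(S>140)&(abs(C[...,0]-.61)<.1)&(C[...,1]>.22)&(C[...,1]<.3)&(C[...,2]<.09); P=C[m]
    A=np.c_[P[:,:2]-[.61,.268],np.ones(len(P))]; print('plate',np.linalg.lstsq(A,P[:,2],rcond=None)[0].round(4))
    m=(H>100)&(H<125)&(S>140)&(abs(C[...,0]-.525)<.02)&(C[...,1]>.31); P=C[m]
    if len(P): print('knuckle',P.max(0).round(4),np.median(P,0).round(4))
    b=(H>12)&(H<28)&(S>120)&(V>60)&(abs(C[...,0]-.44)<.04)&(abs(C[...,1]-.325)<.03)
    if b.any(): print('brass',C[b].min(0).round(4),np.median(C[b],0).round(4))
    return p
if __name__=='__main__': run()
E
python3 lidz.py
```

```text
17.6 [0.5087 0.327  0.1514] tx [0.939 0.033 0.343] tz [ 0.343  0.013 -0.939] F [ 4.8 -0.2  2.7] 0.021773830068171802 59.9984335899353 j [-0.43  0.35 -0.44  1.97  0.64  0.7  -2.83]
plate [-0.0692  0.0253  0.0749]
knuckle [0.5449 0.3323 0.0972] [0.5319 0.3189 0.0904]
brass [0.4067 0.2959 0.0546] [0.4312 0.3158 0.0841]
```

The lid's hinge end is up: the plate slopes 0.07 and the knuckle stands about 10 mm higher. I hold a moment, back off, rise and bring the fork to its laying place.

Emit:
{"fn": "jog_arm", "kwargs": {
  "increments": [
    {"xyz":[0,0,0],"rot":[0,0,0]},
    {"xyz":[0,0,0],"rot":[0,0,0]},
    {"xyz":[5,0,1.7],"rot":[0,0,0]},
    {"xyz":[5,0,1.7],"rot":[0,0,0]},
    {"xyz":[5,0,1.7],"rot":[0,0,0]},
    {"xyz":[3,0,1],"rot":[0,0,0]},
    {"xyz":[4,0,-12],"rot":[0,0,0]},
    {"xyz":[7,0,-20],"rot":[0,0,0]},
    {"xyz":[10,0,-30],"rot":[0,0,0]},
    {"xyz":[10,0,-30],"rot":[0,0,0]},
    {"xyz":[0,0,0],"rot":[0,0,0]}
  ]
}}

```text
t: 18.75
tool_pos: [0.5245, 0.3292, 0.2529]
tcp_rot: [-0.005, 0.984, 0.018, 0.175]
wrist_force: [-0.6, 0.4, -0.7]
grip_width: 0.0214
grip_force: 60.0
```

```bash
python3 lidz.py; python3 forkpose.py | grep ctr
```

```text
18.75 [0.5245 0.3292 0.2529] tx [0.938 0.034 0.345] tz [ 0.345  0.016 -0.938] F [-0.6  0.4 -0.7] 0.021416349647773534 59.99932050704956 j [-0.36  0.26 -0.5   1.82  0.48  0.89 -2.63]
plate [-0.0709  0.0312  0.0751]
knuckle [0.5449 0.3363 0.099 ] [0.5318 0.3208 0.0876]
brass [0.4197 0.295  0.0455] [0.452  0.3166 0.0844]
scene 100 ctr [0.5506 0.3239 0.2817] dir [-0.699  0.019 -0.715] pitch 45.7 tip [0.451  0.3267 0.1797] lowest [0.4542 0.3338 0.1751] len 0.194
top 288 ctr [0.5552 0.3249 0.2888] dir [-0.697 -0.036 -0.716] pitch 45.7 tip [0.4462 0.3192 0.1768] lowest [0.4484 0.3122 0.1737] len 0.193
```

Emit:
{"fn": "jog_arm", "kwargs": {
  "increments": [
    {"xyz":[-11.4,40,-4.3],"rot":[0,0,0]},
    {"xyz":[-11.4,40,-4.3],"rot":[0,0,0]},
    {"xyz":[-11.4,40,-4.3],"rot":[0,0,0]},
    {"xyz":[-11.4,40,-4.3],"rot":[0,0,0]},
    {"xyz":[-11.4,38,-4.3],"rot":[0,0,0]},
    {"xyz":[0,0,0],"rot":[0,-8,0]},
    {"xyz":[0,0,0],"rot":[0,-8,0]},
    {"xyz":[0,0,0],"rot":[0,-8,0]},
    {"xyz":[0,0,0],"rot":[0,-8,0]},
    {"xyz":[0,0,0],"rot":[0,-8,0]},
    {"xyz":[0,0,0],"rot":[0,-5,0]},
    {"xyz":[0,0,0],"rot":[0,0,0]}
  ]
}}

```text
t: 20.5
tool_pos: [0.4718, 0.1269, 0.2463]
tcp_rot: [0.004, 0.976, 0.017, -0.219]
wrist_force: [-0.0, 0.1, -0.9]
grip_width: 0.0213
grip_force: 60.0
```

```bash
python3 forkpose.py | grep -v '^[flnc]'
```

```text
20.5 [0.4718 0.1269 0.2463] tx [ 0.903  0.031 -0.428] tz [-0.427 -0.015 -0.904] F [-0.   0.1 -0.9] 0.02134709798101237 59.99922037124634 j [-0.04  0.47 -0.35  1.55  0.01  1.56 -1.92]
scene 143 ctr [0.5217 0.1262 0.2524] dir [-0.999 -0.036 -0.018] pitch 1.1 tip [0.3715 0.1207 0.2497] lowest [0.3924 0.1371 0.246 ] len 0.19
top few
```

Emit:
{"fn": "jog_arm", "kwargs": {
  "increments": [
    {"xyz":[17,0,36],"rot":[0,0,0]},
    {"xyz":[17,0,36],"rot":[0,0,0]},
    {"xyz":[17,0,36],"rot":[0,0,0]},
    {"xyz":[17,0,36],"rot":[0,0,0]},
    {"xyz":[17,0,36],"rot":[0,0,0]},
    {"xyz":[8.5,0,18],"rot":[0,0,0]},
    {"xyz":[4.2,0,9],"rot":[0,0,0]},
    {"xyz":[1,0,2],"rot":[0,0,0]},
    {"xyz":[0,0,0],"rot":[0,0,0]},
    {"xyz":[0,0,0],"rot":[0,0,0]}
  ]
}}

```text
t: 21.8
tool_pos: [0.4729, 0.1277, 0.0192]
tcp_rot: [0.004, 0.976, 0.018, -0.215]
wrist_force: [-0.2, -0.6, -0.6]
grip_width: 0.0214
grip_force: 60.0
```

Lower a further 12 mm, release and rise.

Emit:
{"fn": "jog_arm", "kwargs": {
  "increments": [
    {"xyz":[3,0,6],"rot":[0,0,0]},
    {"xyz":[2,0,4.5],"rot":[0,0,0]},
    {"xyz":[0,0,0],"rot":[0,0,0]},
    {"xyz":[0,0,0],"rot":[0,0,0]}
  ]
}}

```text
t: 22.2
tool_pos: [0.4719, 0.1273, 0.0061]
tcp_rot: [0.004, 0.976, 0.017, -0.217]
wrist_force: [-0.5, -0.3, -1.0]
grip_width: 0.0209
grip_force: 60.0
```

Emit:
{"fn": "jog_arm", "kwargs": {
  "increments": [
    {"xyz":[0,0,0],"rot":[0,0,0]},
    {"xyz":[0,0,0],"rot":[0,0,0]},
    {"xyz":[0,0,0],"rot":[0,0,0]},
    {"xyz":[0,0,0],"rot":[0,0,0]}
  ],
  "jaw": 0.5
}}

```text
t: 22.6
tool_pos: [0.4721, 0.1274, 0.0063]
tcp_rot: [0.004, 0.976, 0.018, -0.216]
wrist_force: [-0.1, 0.2, -0.6]
grip_width: 0.0435
grip_force: 0.0
```

Emit:
{"fn": "jog_arm", "kwargs": {
  "increments": [
    {"xyz":[0,0,-25],"rot":[0,0,0]},
    {"xyz":[0,0,-45],"rot":[0,0,0]},
    {"xyz":[0,0,-50],"rot":[0,8.3,0]},
    {"xyz":[0,0,-50],"rot":[0,8.3,0]},
    {"xyz":[0,0,-30],"rot":[0,8.3,0]},
    {"xyz":[0,-30,0],"rot":[0,0,0]},
    {"xyz":[0,-30,0],"rot":[0,0,0]},
    {"xyz":[0,0,0],"rot":[0,0,0]},
    {"xyz":[0,0,0],"rot":[0,0,0]}
  ]
}}

```text
t: 23.5
tool_pos: [0.539, 0.1902, 0.1926]
tcp_rot: [0.0, 1.0, 0.019, -0.001]
wrist_force: [0.0, -0.2, -0.4]
grip_width: 0.0441
grip_force: 0.0
```

```bash
python3 lidz.py; python3 - <<'E'
from h import *
s=arm.state(); p=eyes.get_image('wrist'); save(p,'w5.png')
for k in eyes.place_of('lid_handle',p)[:2]: print(k['score'],k['point'],wcloudpt(p,s,*k['point'],z=.103).round(4))
hsv=cv2.cvtColor(p['color'],cv2.COLOR_RGB2HSV).astype(int);H,S,V=hsv[...,0],hsv[...,1],hsv[...,2]
v,u=np.nonzero(V<60); Q=np.array([wcloudpt(p,s,a,b,z=.108) for a,b in zip(v,u)])
D=np.array([wcloudpt(p,s,a,b) for a,b in zip(v,u)])
k=(abs(D[:,0]-.61)<.07)&(abs(D[:,1]-.27)<.04)&(D[:,2]>.093)&(D[:,2]<.125)
r=cv2.minAreaRect((D[k,:2]*1000).astype(np.float32)); print('handle',k.sum(),r,D[k,2].min(),D[k,2].max())
for lo in np.arange(.56,.67,.02):
    j=k&(D[:,0]>lo)&(D[:,0]<lo+.02)
    if j.any(): print(lo.round(2),D[j,1].min().round(4),D[j,1].max().round(4),D[j,2].max().round(4))
E
python3 -c "
from fk import *
red(y0=.126,z=.011,xs=np.arange(.32,.62,.03))"
```

```text
23.5 [0.539  0.1902 0.1926] tx [ 0.999  0.037 -0.002] tz [-0.002 -0.    -1.   ] F [ 0.  -0.2 -0.4] 0.04412054893781659 0.0 j [-0.15  0.38 -0.35  1.75  0.15  1.05 -2.09]
plate [-0.07    0.0307  0.0753]
knuckle [0.5447 0.3351 0.0982] [0.5315 0.3209 0.0881]
brass [0.4191 0.3127 0.0446] [0.4502 0.3249 0.0815]
0.66 [105.4, 158.4] [0.6155 0.2723 0.103 ]
handle 1486 ((614.374267578125, 270.2315368652344), (78.83292388916016, 13.580118179321289), 1.0772216320037842) 0.09300227401294137 0.11330800651705339
0.56 0.2631 0.2753 0.1123
0.58 0.263 0.276 0.1133
0.6 0.2634 0.2771 0.1117
0.62 0.264 0.2773 0.1097
0.64 0.264 0.2772 0.1091
23.65 [0.5394 0.1885 0.1921] tx [ 0.999  0.034 -0.002] tz [-0.002 -0.001 -1.   ] F [-0.2  0.3  0.4] 0.04379340949634262 0.0 j [-0.15  0.38 -0.35  1.75  0.15  1.05 -2.09]
fork_tines [([9.3, 438.5], 0.5, [0.7826, -0.0576, 0.007])]
fork_tip [([295.6, 293.1], 0.95, [0.3707, 0.1252, 0.007]), ([105.5, 159.3], 0.37, [0.6198, 0.3014, 0.007])]
fork_handle [([220.3, 300.6], 0.88, [0.4831, 0.1255, 0.007])]
0.35 0.1112 0.1369 mid 0.124 x 0.3642 0.3693
0.41 0.1294 0.1391 mid 0.1343 x 0.4219 0.4294
0.47 0.1172 0.1386 mid 0.1279 x 0.4873 0.4899
0.5 0.1171 0.1395 mid 0.1283 x 0.5001 0.5196
0.53 0.1184 0.1402 mid 0.1293 x 0.53 0.55
```

View pics/w5.png

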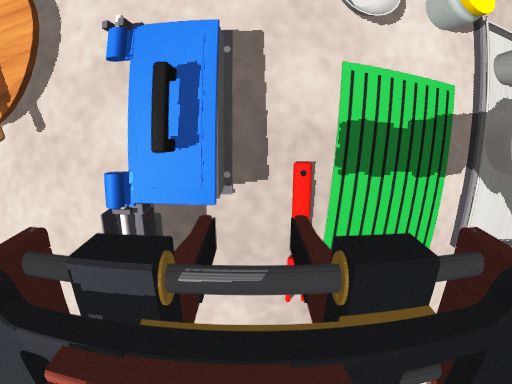

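The wrist view shows the handle bar at (162,105), the fork lying flat at (300,200), and the lid's near end raised. I grasp the handle.

Emit:
{"fn": "jog_arm", "kwargs": {
  "increments": [
    {"xyz":[39,-39.5,0],"rot":[0,0,0]},
    {"xyz":[39,-39.5,0],"rot":[0,0,0]},
    {"xyz":[0,0,35],"rot":[0,0,0]},
    {"xyz":[0,0,25],"rot":[0,0,0]},
    {"xyz":[0,0,15],"rot":[0,0,0]},
    {"xyz":[0,0,0],"rot":[0,0,0]},
    {"xyz":[0,0,0],"rot":[0,0,0]}
  ]
}}

```text
t: 24.55
tool_pos: [0.6072, 0.2633, 0.1182]
tcp_rot: [-0.0, 1.0, 0.018, -0.001]
wrist_force: [0.8, -0.5, 0.3]
grip_width: 0.0438
grip_force: 0.0
```

```bash
python3 st.py
```

```text
24.55 [0.6072 0.2633 0.1182] tx [ 0.999  0.035 -0.001] tz [-0.001  0.    -1.   ] F [ 0.8 -0.5  0.3] 0.043847865767132586 0.0 j [-0.26  0.59 -0.33  1.59  0.21  1.   -2.19]
```

Emit:
{"fn": "jog_arm", "kwargs": {
  "increments": [
    {"xyz":[8,-7,0],"rot":[0,0,0]},
    {"xyz":[0,0,14],"rot":[0,0,0]},
    {"xyz":[0,0,14],"rot":[0,0,0]},
    {"xyz":[0,0,0],"rot":[0,0,0]},
    {"xyz":[0,0,0],"rot":[0,0,0]}
  ]
}}

```text
t: 25.05
tool_pos: [0.614, 0.2704, 0.0885]
tcp_rot: [0.0, 1.0, 0.018, -0.002]
wrist_force: [-0.1, 0.4, -0.3]
grip_width: 0.0439
grip_force: 0.0
```

Emit:
{"fn": "jog_arm", "kwargs": {
  "increments": [
    {"xyz":[0,0,0],"rot":[0,0,0]},
    {"xyz":[0,0,0],"rot":[0,0,0]},
    {"xyz":[0,0,0],"rot":[0,0,0]},
    {"xyz":[0,0,0],"rot":[0,0,0]},
    {"xyz":[0,0,0],"rot":[0,0,0]},
    {"xyz":[0,0,0],"rot":[0,0,0]}
  ],
  "jaw": 0,
  "squeeze": 40
}}

```text
t: 25.65
tool_pos: [0.6145, 0.2706, 0.0897]
tcp_rot: [0.0, 1.0, 0.018, -0.001]
wrist_force: [-0.1, -0.4, 2.8]
grip_width: 0.014
grip_force: 40.0
```

```bash
python3 st.py
```

```text
25.65 [0.6145 0.2706 0.0897] tx [ 0.999  0.036 -0.002] tz [-0.002 -0.    -1.   ] F [-0.1 -0.4  2.8] 0.013987763823537584 39.9778550863266 j [-0.27  0.64 -0.32  1.58  0.23  0.96 -2.2 ]
```

Emit:
{"fn": "jog_arm", "kwargs": {
  "increments": [
    {"xyz":[0,0,-6],"rot":[0,0,0]},
    {"xyz":[0,0,-12],"rot":[0,0,0]},
    {"xyz":[0,0,-22],"rot":[0,0,0]},
    {"xyz":[0,0,-30],"rot":[0,0,0]},
    {"xyz":[0,0,-25],"rot":[0,0,0]},
    {"xyz":[0,0,-10],"rot":[0,0,0]},
    {"xyz":[0,0,0],"rot":[0,4,0]},
    {"xyz":[0,0,0],"rot":[0,0,0]},
    {"xyz":[0,0,0],"rot":[0,0,0]}
  ]
}}

```text
t: 26.55
tool_pos: [0.614, 0.2706, 0.1941]
tcp_rot: [-0.0, 0.999, 0.018, 0.033]
wrist_force: [-0.1, -0.2, -2.3]
grip_width: 0.0137
grip_force: 40.0
```

```bash
cat > lidc.py <<'E'
import st
from h import *
def run(x,y):
  for n in('scene','top'):
    p=eyes.get_image(n);C=cloud(p);hsv=cv2.cvtColor(p['color'],cv2.COLOR_RGB2HSV).astype(int);H,S,V=hsv[...,0],hsv[...,1],hsv[...,2]
    m=(H>100)&(H<125)&(S>140)&(abs(C[...,0]-x)<.13)&(abs(C[...,1]-y)<.13); P=C[m]
    r=cv2.minAreaRect((P[:,:2]*1000).astype(np.float32)); k=P[:,1]<y+.03; A=np.c_[P[k,:2]-[x,y],np.ones(k.sum())]
    c=np.linalg.lstsq(A,P[k,2],rcond=None)[0]; e=abs(A@c-P[k,2])<.006; c=np.linalg.lstsq(A[e],P[k,2][e],rcond=None)[0]
    print(n,len(P),np.round(r[0],0),np.round(r[1],0),round(r[2],1),'plane',c.round(4))
E
python3 -c "
from lidc import *
run(.61,.27)"
```

```text
26.55 [0.614  0.2706 0.1941] tx [0.997 0.036 0.066] tz [ 0.066  0.002 -0.998] F [-0.1 -0.2 -2.3] 0.013655133669436145 39.96429741382599 j [-0.27  0.5  -0.33  1.55  0.22  1.07 -2.2 ]
scene 1294 [631. 256.] [183. 127.] 24.7 plane [-0.0005 -0.0807  0.1791]
top 1365 [600. 244.] [242. 119.] 19.4 plane [ 0.1202 -2.571   0.1516]
```

Emit:
{"fn": "jog_arm", "kwargs": {
  "increments": [
    {"xyz":[-5,18,0],"rot":[0,0,0]},
    {"xyz":[-9,32,-1],"rot":[0,0,0]},
    {"xyz":[-11,38,-1],"rot":[0,0,0]},
    {"xyz":[-11,38,-1],"rot":[0,0,0]},
    {"xyz":[-11,38,-1],"rot":[0,0,0]},
    {"xyz":[-11,38,-1],"rot":[0,0,0]},
    {"xyz":[-9,32,0],"rot":[0,0,0]},
    {"xyz":[-6,21,0],"rot":[0,0,0]},
    {"xyz":[-3,10,0],"rot":[0,0,0]},
    {"xyz":[0,0,0],"rot":[0,0,0]},
    {"xyz":[0,0,0],"rot":[0,0,0]}
  ]
}}

```text
t: 27.75
tool_pos: [0.5485, 0.0044, 0.1942]
tcp_rot: [-0.001, 0.999, 0.018, 0.034]
wrist_force: [0.3, 0.1, -3.0]
grip_width: 0.0139
grip_force: 40.0
```

```bash
python3 -c "
from lidc import *
run(.547,.0)
s=arm.state();p=eyes.get_image('wrist');v,u=np.mgrid[20:230:4,60:460:4]
hsv=cv2.cvtColor(p['color'],cv2.COLOR_RGB2HSV).astype(int);H,S,V=hsv[...,0],hsv[...,1],hsv[...,2]
b=(H>100)&(H<125)&(S>140)
P=np.array([wcloudpt(p,s,a,c) for a,c in zip(v.ravel(),u.ravel()) if b[a,c]]); P=P[P[:,1]<.04]
A=np.c_[P[:,:2]-[.547,0],np.ones(len(P))];print(len(P),P.min(0),P.max(0),np.linalg.lstsq(A,P[:,2],rcond=None)[0].round(4))
"
```

```text
27.75 [0.5485 0.0044 0.1942] tx [0.997 0.037 0.068] tz [ 0.068  0.003 -0.998] F [ 0.3  0.1 -3. ] 0.013902245895275627 39.964503049850464 j [ 0.15  0.29 -0.3   1.86  0.11  0.94 -1.73]
scene 1418 [557.   4.] [170. 128.] 4.6 plane [-0.0017 -0.0308  0.1805]
top 423 [555.  21.] [209. 123.] 1.9 plane [-5.8486 -0.6713  0.6894]
1041 [ 0.54490626 -0.04016763  0.17627906] [0.64013577 0.03977074 0.36054498] [-0.011   0.0411  0.1807]
```

Emit:
{"fn": "jog_arm", "kwargs": {
  "increments": [
    {"xyz":[-1,0,15],"rot":[0,0,0]},
    {"xyz":[-2,0,25],"rot":[0,0,0]},
    {"xyz":[-2,0,25],"rot":[0,0,0]},
    {"xyz":[-2,0,25],"rot":[0,0,0]},
    {"xyz":[-1,0,22],"rot":[0,0,0]},
    {"xyz":[-1,0,18],"rot":[0,0,0]},
    {"xyz":[-1,0,14],"rot":[0,0,0]},
    {"xyz":[-1,0,10],"rot":[0,0,0]},
    {"xyz":[0,0,6],"rot":[0,0,0]},
    {"xyz":[0,0,3],"rot":[0,0,0]},
    {"xyz":[0,0,0],"rot":[0,0,0]},
    {"xyz":[0,0,0],"rot":[0,0,0]}
  ]
}}

```text
t: 29.1
tool_pos: [0.5487, 0.0032, 0.0314]
tcp_rot: [-0.001, 0.999, 0.018, 0.035]
wrist_force: [0.3, 0.1, -2.8]
grip_width: 0.0135
grip_force: 40.0
```

```bash
python3 -c "
from lidc import *
run(.547,.0)"
```

```text
29.1 [0.5487 0.0032 0.0314] tx [0.997 0.036 0.069] tz [ 0.069  0.002 -0.998] F [ 0.3  0.1 -2.8] 0.013471565190960337 39.96434926986694 j [ 0.1   0.51 -0.25  2.    0.22  0.59 -1.83]
scene 1212 [548.  -5.] [205. 114.] 15.6 plane [-0.0094 -0.0849  0.0191]
top 506 [549.  15.] [186. 114.] 1.7 plane [-0.7988 -0.0837  0.0814]
```

Lower in small steps until contact.

Emit:
{"fn": "jog_arm", "kwargs": {
  "increments": [
    {"xyz":[0,0,2.5],"rot":[0,0,0]},
    {"xyz":[0,0,2.5],"rot":[0,0,0]},
    {"xyz":[0,0,2],"rot":[0,0,0]},
    {"xyz":[0,0,0],"rot":[0,0,0]},
    {"xyz":[0,0,0],"rot":[0,0,0]}
  ]
}}

```text
t: 29.7
tool_pos: [0.5488, 0.0035, 0.025]
tcp_rot: [-0.001, 0.999, 0.018, 0.034]
wrist_force: [-5.8, 0.9, 13.5]
grip_width: 0.0137
grip_force: 40.0
```

Emit:
{"fn": "jog_arm", "kwargs": {
  "increments": [
    {"xyz":[0,0,-1],"rot":[0,0,0]},
    {"xyz":[0,0,0],"rot":[0,0,0]}
  ]
}}

```text
t: 29.9
tool_pos: [0.5488, 0.0033, 0.025]
tcp_rot: [-0.001, 0.999, 0.018, 0.034]
wrist_force: [-0.8, 1.2, 3.3]
grip_width: 0.0138
grip_force: 40.0
```

Emit:
{"fn": "jog_arm", "kwargs": {
  "increments": [
    {"xyz":[0,0,0],"rot":[0,0,0]},
    {"xyz":[0,0,0],"rot":[0,0,0]},
    {"xyz":[0,0,0],"rot":[0,0,0]},
    {"xyz":[0,0,0],"rot":[0,0,0]}
  ],
  "jaw": 0.5
}}

```text
t: 30.3
tool_pos: [0.5486, 0.0031, 0.0247]
tcp_rot: [-0.001, 0.999, 0.018, 0.034]
wrist_force: [0.1, -0.4, 0.1]
grip_width: 0.0418
grip_force: 0.0
```

Emit:
{"fn": "jog_arm", "kwargs": {
  "increments": [
    {"xyz":[0,0,-15],"rot":[0,0,0]},
    {"xyz":[0,0,-30],"rot":[0,0,0]},
    {"xyz":[0,0,-45],"rot":[0,0,0]},
    {"xyz":[0,0,-45],"rot":[0,0,0]},
    {"xyz":[-40,0,-20],"rot":[0,0,0]},
    {"xyz":[-40,0,-10],"rot":[0,0,0]},
    {"xyz":[0,0,0],"rot":[0,0,0]},
    {"xyz":[0,0,0],"rot":[0,0,0]}
  ]
}}

```text
t: 31.1
tool_pos: [0.4577, -0.0003, 0.1847]
tcp_rot: [-0.0, 0.999, 0.018, 0.035]
wrist_force: [0.1, 0.1, 0.3]
grip_width: 0.0443
grip_force: 0.0
```

```bash
python3 -c "
from lidc import *
run(.547,.0)
p=eyes.get_image('scene'); cv2.imwrite('pics/g.png',cv2.resize(p['color'],(800,600))[...,::-1])
for n in('top',):
  p=eyes.get_image(n)
  for q in('lid','fork','mat'): print(q,[(round(k['score'],2),world(p,*k['point']).round(3).tolist()) for k in eyes.place_of(q,p)[:3]])
"
```

```text
31.1 [ 4.577e-01 -3.000e-04  1.847e-01] tx [0.997 0.036 0.07 ] tz [ 0.07   0.002 -0.998] F [0.1 0.1 0.3] 0.0442805161089607 0.0 j [ 0.19  0.15 -0.33  2.07  0.07  0.87 -1.71]
scene 1722 [547.  12.] [189. 114.] 2.9 plane [0.0029 0.0194 0.0104]
top 1688 [563.  14.] [161. 115.] 2.5 plane [-0.47    0.6989  0.0358]
lid [(0.84, [0.542, 0.001, 0.042])]
fork [(0.75, [0.324, -0.373, -0.0]), (0.74, [0.463, 0.134, 0.007]), (0.58, [0.296, -0.194, 0.008])]
mat []
```

View pics/g.png

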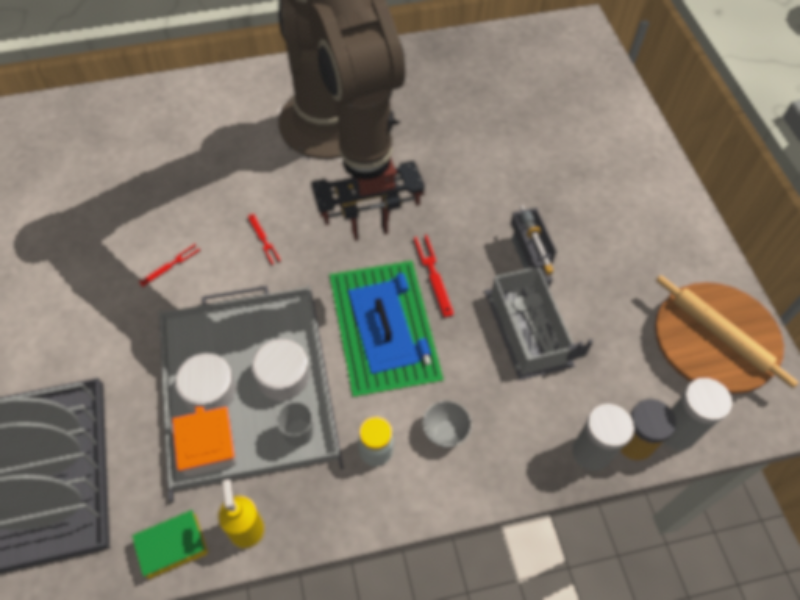

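The lid lies flat on the mat at (385,325), the fork lies flat on the counter at (433,275), and nothing else has been disturbed. I'm handing the job in.

```bash
python3 -c "
from h import *
print(ticket.sign_off())"
```

```text
the job is handed in; nothing more can be done
None
```

Job handed in at about 31 s: I pushed the pin out with the fork held by its handle, laid the fork flat on the counter, and put the lid right way up on the mat with nothing else visibly moved; the sign-off gave no verdict.

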